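Strike off a counting scoop of bearing balls

TASK

With the blue scoop, take up a heaped load of ceramic balls from the bin, filling its three-ball groove with more lying on the deck. Bring the back (landing block) of the level scoop up under the sprung yellow blade and draw the scoop back along it, rim against the blade and lifting it only gently, right out past the nose, so the surplus drops into the overflow pocket. Then set the scoop, with exactly its three balls in the groove, level on the middle of the balance pan and let go; spill no ball outside the bin and leave the other things alone.

Things in the scene. Friction and masses are not known exactly. Their poses are not given: they have to be found in the camera images.
- scoop: Loose blue counting scoop with an orange upright handle post; 165 mm long, 68 wide, about 140 g, flat foot. Origin: underside, below the post's axis; x points to the open nose, y across, z up. Scoop-frame numbers in these entries are in mm. Post x -9..9, y -12..12, z 6..60, flat faces, to be pinched along x or y. Tongue below it x -15..66, 30 wide, 6 thick.
- scoop_landing (a point): Middle of the flat top of the solid landing block at the back of the bowl (scoop frame x 65..90, full width, top z 22.5). Side walls (inner faces y +-28.5 at the groove, +-32 along the deck) share this rim height and end at x 135. The rim is 2 mm above the tops of seated balls.
- scoop_deck (a point): Middle of the thin deck between groove and nose (scoop frame x 110..150). Its top rises from z 10.5 at the groove's 8 mm step to z 13.3 at the nose, so a level scoop keeps balls on it; balls there stand above the rim. Open at the nose, whose edge is 2.5 thick at x 150; tipped 16 degrees or more nose-down to a surface, only that edge touches it.
- scoop_nose (a point): Middle of the upper nose edge of the scoop (scoop frame x 150, z 13.3).
- scoop_mid (a point): Point on the scoop's underside 48 mm ahead of the post axis: the middle of its resting foot.
- bin: Fixed steel ball bin, black floor. Origin: on the table at the foot of the leaning divider's near face, on the centreline; x points along the bin away from its low near end, z up (numbers in mm). Ball lane x -110..0 between side walls (inner faces y +-40, 4 thick, tops z 45; flares at x -85..30 slope out at 45 degrees to y +-57, z 59). The floor falls 4 degrees towards the divider, to z 5 there, so balls gather against the divider.
- overflow (a point): Middle of the floor (z 5) of the overflow pocket beyond the divider (bin frame x 20..75, y +-40; far wall top z 45). Divider: a plate leaning 20 degrees away from the lane, its near face from x 0, z 5 to x 15, z 46. Lane's near lip: 4 thick at x -112, top z 16, lane floor z 12.7 there. Strike-frame posts stand beside it at x 39..56, y +-52..64, with a crossbar at z 151..159 between them.
- blade_edge (a point): Middle of the lower edge of the yellow strike blade: 3 mm thick, 124 mm wide across the bin, 20 mm high, 36 mm beyond the divider face, above the overflow pocket; its edge rests 115 mm above the table.
- strike_blade (a joint): Lift of the sprung strike blade (m): 0 at rest on its lower stop, up to 0.016 at its upper stop. It starts to lift at about 1.7 N of upward push and takes 0.13 N more per mm.
- pan (a point): Centre of the top of the round steel pan (radius 80 mm, top 44 mm above the table) of the fixed white bench balance (190 x 170 mm body, 34 mm high).
- jar: Bystander: amber jar, 52 mm wide, 75 mm high; origin under its centre.
- wafer_box: Bystander: clear flat box 70 x 70 x 30 mm; origin under its centre.
- driver: Bystander: red-handled screwdriver, 170 mm long, lying on the table; origin under its middle.
- pocket0 (a point): Where the centre of seated ball 1 of 3 lies in the scoop's cross groove (scoop frame: x 100, y -19, z 11.5). The groove spans x 90..110, is 57 wide, floor z 2.5: just room for three balls side by side.
- pocket1 (a point): Where the centre of seated ball 2 of 3 lies in the scoop's cross groove (scoop frame: x 100, y 0, z 11.5). The groove spans x 90..110, is 57 wide, floor z 2.5: just room for three balls side by side.
- pocket2 (a point): Where the centre of seated ball 3 of 3 lies in the scoop's cross groove (scoop frame: x 100, y 19, z 11.5). The groove spans x 90..110, is 57 wide, floor z 2.5: just room for three balls side by side.
- ball0_center (a point): Centre of a loose white ceramic ball, 18 mm diameter, 18 g, one of six alike, polished, slippery and free-rolling (three may bridge the groove until jogged), starting on the bin's sloping floor.
- ball1_center (a point): Centre of a loose white ceramic ball, 18 mm diameter, 18 g, one of six alike, polished, slippery and free-rolling (three may bridge the groove until jogged), starting on the bin's sloping floor.
- ball2_center (a point): Centre of a loose white ceramic ball, 18 mm diameter, 18 g, one of six alike, polished, slippery and free-rolling (three may bridge the groove until jogged), starting on the bin's sloping floor.
- ball3_center (a point): Centre of a loose white ceramic ball, 18 mm diameter, 18 g, one of six alike, polished, slippery and free-rolling (three may bridge the groove until jogged), starting on the bin's sloping floor.
- ball4_center (a point): Centre of a loose white ceramic ball, 18 mm diameter, 18 g, one of six alike, polished, slippery and free-rolling (three may bridge the groove until jogged), starting on the bin's sloping floor.
- ball5_center (a point): Centre of a loose white ceramic ball, 18 mm diameter, 18 g, one of six alike, polished, slippery and free-rolling (three may bridge the groove until jogged), starting on the bin's sloping floor.
Not all that is in view belongs to the job. Several things look just like the scoop: the one meant starts farthest to the robot's right. What is shaped like the bin but purple is not meant.

How it is judged (in metres and radians):
On the way, in this order (a step that is already met when the one before it is completed fails the run):
1. the scoop is lifted clear of the bin with three balls in its groove and at least one more on its deck (distance between any of ball0_center, ball1_center, ball2_center, ball3_center, ball4_center, ball5_center and pocket0 below 0.006 m and distance between any of ball0_center, ball1_center, ball2_center, ball3_center, ball4_center, ball5_center and pocket1 below 0.006 m and distance between any of ball0_center, ball1_center, ball2_center, ball3_center, ball4_center, ball5_center and pocket2 below 0.006 m and ((x of ball0_center in the frame of scoop between 0.106 and 0.155 m and y of ball0_center in the frame of scoop between -0.034 and 0.034 m and z of ball0_center in the frame of scoop between 0.017 and 0.05 m) or (x of ball1_center in the frame of scoop between 0.106 and 0.155 m and y of ball1_center in the frame of scoop between -0.034 and 0.034 m and z of ball1_center in the frame of scoop between 0.017 and 0.05 m) or (x of ball2_center in the frame of scoop between 0.106 and 0.155 m and y of ball2_center in the frame of scoop between -0.034 and 0.034 m and z of ball2_center in the frame of scoop between 0.017 and 0.05 m) or (x of ball3_center in the frame of scoop between 0.106 and 0.155 m and y of ball3_center in the frame of scoop between -0.034 and 0.034 m and z of ball3_center in the frame of scoop between 0.017 and 0.05 m) or (x of ball4_center in the frame of scoop between 0.106 and 0.155 m and y of ball4_center in the frame of scoop between -0.034 and 0.034 m and z of ball4_center in the frame of scoop between 0.017 and 0.05 m) or (x of ball5_center in the frame of scoop between 0.106 and 0.155 m and y of ball5_center in the frame of scoop between -0.034 and 0.034 m and z of ball5_center in the frame of scoop between 0.017 and 0.05 m)) and height (world z) of scoop_mid above 0.05 m and height (world z) of scoop_deck above 0.06 m), for 0.1 s.
2. still heaped and level, the scoop lifts the blade (by 0.8 mm or more) with its landing block, behind the groove (distance between any of ball0_center, ball1_center, ball2_center, ball3_center, ball4_center, ball5_center and pocket0 below 0.006 m and distance between any of ball0_center, ball1_center, ball2_center, ball3_center, ball4_center, ball5_center and pocket1 below 0.006 m and distance between any of ball0_center, ball1_center, ball2_center, ball3_center, ball4_center, ball5_center and pocket2 below 0.006 m and ((x of ball0_center in the frame of scoop between 0.106 and 0.155 m and y of ball0_center in the frame of scoop between -0.034 and 0.034 m and z of ball0_center in the frame of scoop between 0.017 and 0.05 m) or (x of ball1_center in the frame of scoop between 0.106 and 0.155 m and y of ball1_center in the frame of scoop between -0.034 and 0.034 m and z of ball1_center in the frame of scoop between 0.017 and 0.05 m) or (x of ball2_center in the frame of scoop between 0.106 and 0.155 m and y of ball2_center in the frame of scoop between -0.034 and 0.034 m and z of ball2_center in the frame of scoop between 0.017 and 0.05 m) or (x of ball3_center in the frame of scoop between 0.106 and 0.155 m and y of ball3_center in the frame of scoop between -0.034 and 0.034 m and z of ball3_center in the frame of scoop between 0.017 and 0.05 m) or (x of ball4_center in the frame of scoop between 0.106 and 0.155 m and y of ball4_center in the frame of scoop between -0.034 and 0.034 m and z of ball4_center in the frame of scoop between 0.017 and 0.05 m) or (x of ball5_center in the frame of scoop between 0.106 and 0.155 m and y of ball5_center in the frame of scoop between -0.034 and 0.034 m and z of ball5_center in the frame of scoop between 0.017 and 0.05 m)) and value of joint strike_blade above 0.0008 m and x of blade_edge in the frame of scoop between 0.06 and 0.097 m and angle between scoop's own z axis and vertical below 0.15 rad), for 0.05 s.
3. the scoop has been drawn back until the blade, still lifted by the rim, is at the front end of the rim (value of joint strike_blade above 0.0008 m and x of blade_edge in the frame of scoop between 0.123 and 0.155 m and angle between scoop's own z axis and vertical below 0.15 rad), for 0.05 s.
At the end, for the whole second after the job is handed in: the scoop rests level (within 0.06 rad) and released on the balance pan, its foot's middle within 30 mm of the pan centre; three balls sit in the groove (within 6 mm of their seats), every other ball lies in the bin or its overflow pocket; the blade is back down (distance between any of ball0_center, ball1_center, ball2_center, ball3_center, ball4_center, ball5_center and pocket0 below 0.006 m and distance between any of ball0_center, ball1_center, ball2_center, ball3_center, ball4_center, ball5_center and pocket1 below 0.006 m and distance between any of ball0_center, ball1_center, ball2_center, ball3_center, ball4_center, ball5_center and pocket2 below 0.006 m and (distance between ball0_center and pocket0 below 0.006 m or distance between ball0_center and pocket1 below 0.006 m or distance between ball0_center and pocket2 below 0.006 m or (x of ball0_center in the frame of bin between -0.112 and 0.077 m and y of ball0_center in the frame of bin between -0.042 and 0.042 m and z of ball0_center in the frame of bin below 0.045 m)) and (distance between ball1_center and pocket0 below 0.006 m or distance between ball1_center and pocket1 below 0.006 m or distance between ball1_center and pocket2 below 0.006 m or (x of ball1_center in the frame of bin between -0.112 and 0.077 m and y of ball1_center in the frame of bin between -0.042 and 0.042 m and z of ball1_center in the frame of bin below 0.045 m)) and (distance between ball2_center and pocket0 below 0.006 m or distance between ball2_center and pocket1 below 0.006 m or distance between ball2_center and pocket2 below 0.006 m or (x of ball2_center in the frame of bin between -0.112 and 0.077 m and y of ball2_center in the frame of bin between -0.042 and 0.042 m and z of ball2_center in the frame of bin below 0.045 m)) and (distance between ball3_center and pocket0 below 0.006 m or distance between ball3_center and pocket1 below 0.006 m or distance between ball3_center and pocket2 below 0.006 m or (x of ball3_center in the frame of bin between -0.112 and 0.077 m and y of ball3_center in the frame of bin between -0.042 and 0.042 m and z of ball3_center in the frame of bin below 0.045 m)) and (distance between ball4_center and pocket0 below 0.006 m or distance between ball4_center and pocket1 below 0.006 m or distance between ball4_center and pocket2 below 0.006 m or (x of ball4_center in the frame of bin between -0.112 and 0.077 m and y of ball4_center in the frame of bin between -0.042 and 0.042 m and z of ball4_center in the frame of bin below 0.045 m)) and (distance between ball5_center and pocket0 below 0.006 m or distance between ball5_center and pocket1 below 0.006 m or distance between ball5_center and pocket2 below 0.006 m or (x of ball5_center in the frame of bin between -0.112 and 0.077 m and y of ball5_center in the frame of bin between -0.042 and 0.042 m and z of ball5_center in the frame of bin below 0.045 m)) and horizontal distance between scoop_mid and pan below 0.03 m and height (world z) of scoop_mid between 0.04 and 0.049 m and angle between scoop's own z axis and vertical below 0.06 rad and linear speed of scoop below 0.02 m/s and value of joint strike_blade below 0.003 m); the robot touches nothing.
It fails at once if the strike blade is rammed against its upper stop (lifted over 15 mm) (value of joint strike_blade above 0.015 m).
It fails at once if the jar is moved over 20 mm or tipped (distance of jar from where it was at the start of the episode above 0.02 m or angle between jar's own z axis and vertical above 0.3 rad).
It fails at once if the wafer box is moved over 20 mm (distance of wafer_box from where it was at the start of the episode above 0.02 m).
It fails at once if the screwdriver is moved over 30 mm (distance of driver from where it was at the start of the episode above 0.03 m).
It also fails if it takes over 72 s, if anything falls off the work surface, if the arm or the gripper's body presses on something with over 40 N, if the wrist force passes 120 N, or if a joint passes its speed limit or range.

ROBOT

A 7-joint arm with a two-finger parallel gripper is mounted at the origin on the work surface. World frame = base frame: x ahead of the robot, y to its left, z up, the work surface at z = 0. Lengths are in mm, angles in rad, forces in N, time in s.
With the tool pointing down it reaches from about 400 to 875 mm from the base axis. Payload 4.4 kg.
Tool frame: the origin (TCP) lies midway between the tips of the shut fingers; the grasp point (between the pads) lies 19 mm behind it; z points along the fingers, y is the line along which they close (so a half turn about z gives the same grasp; the last joint's range is limited). The gripper opens to 85 mm and grips with 20 to 120 N. Pads are 22 mm wide; open, the fingers measure 114 mm over their backs; the gripper's body (76 mm by 85 mm) begins 54 mm behind the grasp point. The pads swing forward as they close: fully open they stand 13 mm farther back than shut.
Start: joints at [-1.281, 0.628, 0.038, 1.517, -0.027, 0.996, -0.02], TCP at [226.398, 609.312, 231.313] pointing down, gripper open.
Joint ranges: [-3.06, 3.06], [-0.37, 2.12], [-1.25, 1.32], [0.18, 2.47], [-1.1, 4.24], [0.23, 1.98], [-2.94, 2.94]. Speed limits (rad/s): [2.57, 2.57, 3.14, 3.14, 3.14, 3.14, 3.14].

INTERFACE

Orientations are given as [roll, pitch, yaw] about the fixed x, y, z axes, in that order (R = Rz(yaw) Ry(pitch) Rx(roll)).
In Python, from cell import read_state, get_image, finish_job gives the robot as it stands.
- The arm moves only by the tool send_rows, never from a script. Its argument "series" is a list of rows, each an object of numbers: "ax", "ay", "az": the turn, a rotation vector about the tool's x, y, z in rad; "dx", "dy", "dz": the shift along the tool's x, y, z in cm; "hand": the closure, from 0 (fully open) to 1 (shut). In form: [{"ax": .., "ay": .., "az": .., "dx": .., "dy": .., "dz": .., "hand": ..}, ...]. A call has 1 to 10 rows; each row is the pose to reach, as a shift and turn from the pose commanded when the call began, along the tool's axes at that moment; what a row does not reach only later rows make up. A row lasts 1/10 s, in which the tool goes at most 50 mm and 8.59 degrees, less where a joint would pass 70% of its speed; a pose out of reach is approached as far as the arm can. A call with a gripper value outside its range is refused whole. The fingers move at their own pace and stop on an object; the grip force is fixed at half the most. Time passes only in rows, so rows that repeat a pose let the fingers close. It gives the time, the measured TCP pose, the force, the opening and the grip force at its end, in the units of the state.
- read_state(): the state, without advancing time (a new reading comes with each control period).
- get_image(name): name is "side" or "top" or "wrist"; returns a dict with "pixels" (384x512x3 uint8, red, green, blue), "mtx" (3x3 intrinsics, pixels), "R" (3x3) and "t" (3): a world point X has camera coordinates R X + t. Camera axes: x right, y down, z forward; pixel columns grow to the right and rows downward; lengths in mm; the calibration is good to about 2 mm. A picture is of the moment at which its call begins. There is no depth.
- finish_job(): hands the job in; it is judged then, once.
The state is a dict: "clock": time; "qpos": joint angles; "qd": joint speeds; "tau": joint torques, N m; "eef_pos": TCP position; "tool_rot": TCP orientation; "force": force on the tool from outside, world axes, zero at the start; "torque": the same for the moment, N m; "width": finger opening in mm; "gripper_force": force on a finger pad.
Only numpy, scipy, OpenCV 4.12 (cv2) and the standard library are available. Lean on these libraries where they do the work, as an engineer would, in place of code of your own. Each camera call takes 0.05 s, during which the arm holds its last target. There are 200 camera calls.

## Working session

There is one attempt and no reset: what is moved stays moved. The work goes in short steps, Python scripts to look and compute and a tool call to move; the robot and the scene stay as the last step left them, time stands still between calls to the robot, and variables do not carry over. Pictures are saved under pics/ and viewed, at most 10 in all, crops included, and the job is handed in when it is done.

Besides the shell and the picture viewer there is one more tool, called by a JSON object that holds its "method" and its "body". send_rows: Moves the arm, as the interface text tells. Its arguments: {"type":"object","properties":{"series":{"type":"array","items":{"type":"object","properties":{"ax":{"type":"number"},"ay":{"type":"number"},"az":{"type":"number"},"dx":{"type":"number"},"dy":{"type":"number"},"dz":{"type":"number"},"hand":{"type":"number"}}}}},"required":["series"]}

```bash
mkdir -p pics; cat > h.py <<'E'
import numpy as np,cv2
from cell import read_state,get_image,finish_job
from scipy.spatial.transform import Rotation as Ro
def save(n,f,crop=None,s=1):
    g=get_image(n);p=g["pixels"][:,:,::-1]
    np.savez(f"pics/{f}.npz",**g)
    if crop: p=p[crop[1]:crop[3],crop[0]:crop[2]]
    cv2.imwrite(f"pics/{f}.png",cv2.resize(p,None,fx=s,fy=s,interpolation=cv2.INTER_CUBIC))
    return g
def crop(f,c,s):
    p=np.load(f"pics/{f}.npz")["pixels"][c[1]:c[3],c[0]:c[2],::-1]
    return cv2.resize(p,None,fx=s,fy=s,interpolation=cv2.INTER_CUBIC)
def ray(g,u,v,z):
    d=g["R"].T@np.linalg.inv(g["mtx"])@np.array([u,v,1.]);c=-g["R"].T@g["t"]
    return c+d*(z-c[2])/d[2]
def proj(g,X):
    p=g["mtx"]@(g["R"]@np.asarray(X,float)+g["t"]);return p[:2]/p[2]
E
python3 - <<'E'
from h import *
a=save("top","top0");b=save("side","side0")
for g in(a,b):print((-g["R"].T@g["t"]).round(),g["R"].round(2).tolist(),g["mtx"].round(0).tolist())
p=np.vstack([a["pixels"],b["pixels"]])[:,:,::-1]
cv2.imwrite("pics/t0.png",a["pixels"][:,:,::-1].repeat(1,0)) 
cv2.imwrite("pics/top0.png",cv2.resize(a["pixels"][:,:,::-1],(800,600),interpolation=2))
print(read_state())
E
```

```text
[ 355.  -28. 1266.] [[0.02, -1.0, -0.02], [-0.99, -0.02, -0.13], [0.13, 0.02, -0.99]] [[428.0, 0.0, 249.0], [0.0, 428.0, 189.0], [0.0, 0.0, 1.0]]
[ 441. -982.  841.] [[1.0, -0.06, -0.0], [-0.04, -0.6, -0.8], [0.05, 0.8, -0.6]] [[471.0, 0.0, 255.0], [0.0, 471.0, 193.0], [0.0, 0.0, 1.0]]
{'clock': 0.1, 'qpos': array([-1.28080084,  0.62925531,  0.03845281,  1.51828731, -0.02699913,
        0.99628984, -0.02000369]), 'qd': array([-1.22152083e-03, -1.55544515e-03,  9.35003301e-04, -1.84713912e-03,
        3.72345583e-05,  1.16846063e-03, -1.90792185e-03]), 'tau': array([ 2.31140955e-03, -5.64538336e+01,  1.23026960e+00, -1.93978286e+01,
        1.12002832e-02,  5.31955171e-03, -5.63572101e-06]), 'eef_pos': array([226.19719472, 608.76691792, 230.47393048]), 'tool_rot': array([-3.13987119e+00,  2.33233613e-05,  2.78578701e+00]), 'force': array([ 0.34383875, -0.37571811,  0.23895651]), 'torque': array([-0.0122717 , -0.04693443,  0.00779281]), 'gripper_force': 0.0, 'width': 85.39510688140393}
```

View pics/top0.png

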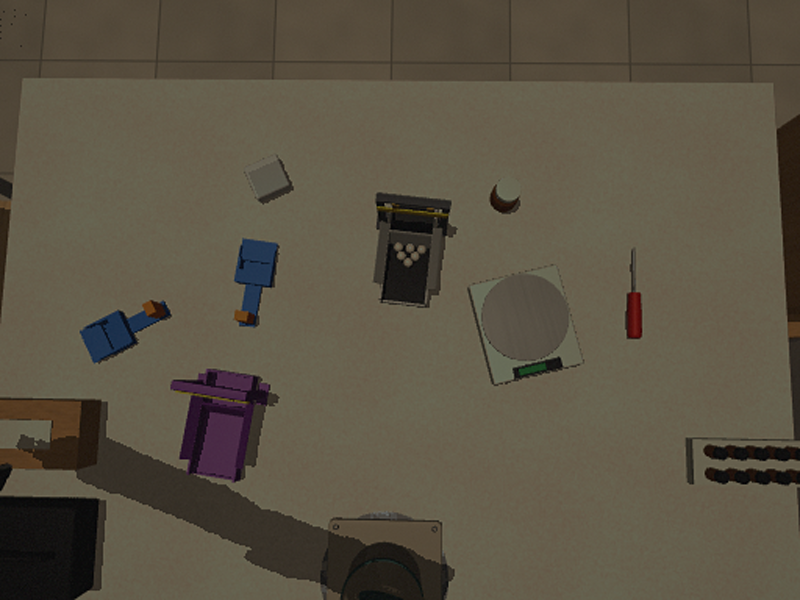

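The top view shows two blue scoops, at (110,335) and (256,270) in the 800 px view. The bin with its balls is at (408,250), the balance at (525,318) and the purple decoy at (222,425). Image right is the robot's right, so the scoop at (256,270) fits. I'll confirm it with the side view and enlarged crops.

```bash
python3 - <<'E'
from h import *
A=crop("top0",(135,140,195,220),7)
B=crop("top0",(230,115,300,205),6)
h=560;A=cv2.resize(A,(380,507));B=cv2.resize(B,(400,514))
o=np.zeros((520,790,3),np.uint8);o[:507,:380]=A;o[:514,385:785]=B
cv2.imwrite("pics/c1.png",o)
cv2.imwrite("pics/s1.png",crop("side0",(0,0,512,384),1.56))
E
```

```text
(no output)
```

View pics/c1.png

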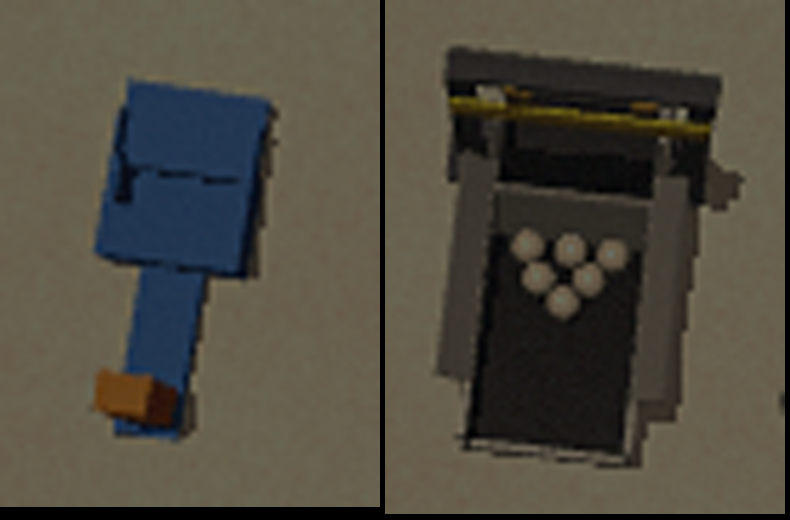

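View pics/s1.png

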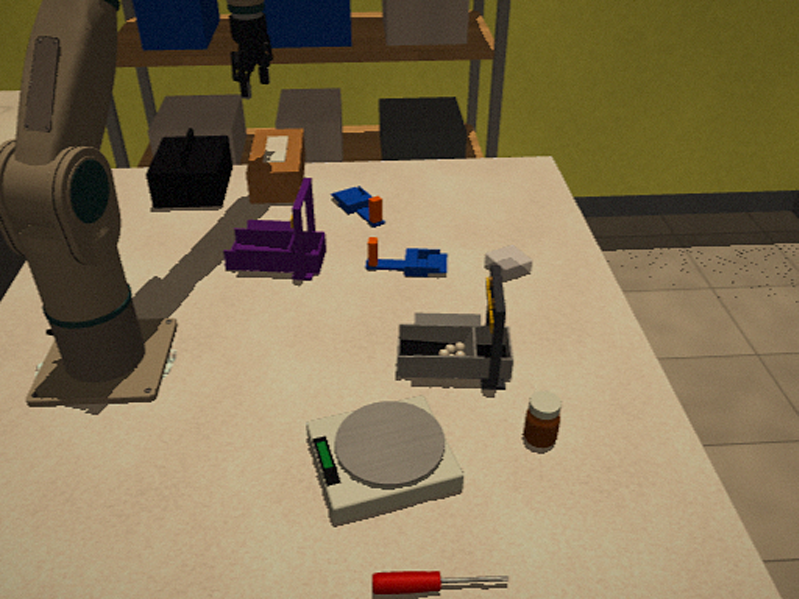

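Only two scoops are in view. The one at (256,270) in the top view, (405,262) in the side view, is the farther right, so that is the one meant. The bin holds six balls. Next I fit the poses.

```bash
cat > fit.py <<'E'
from h import *
from scipy.optimize import least_squares
def fit(views,x0,free_z=False):
    # views: list of (g,[(uv),...],[(xyz),...])
    def f(p):
        R=Ro.from_euler("z",p[2]).as_matrix();r=[]
        for g,uv,X in views:
            for a,b in zip(uv,X): r.append(proj(g,R@np.array(b,float)+[p[0],p[1],p[3] if free_z else 0])-a)
        return np.concatenate(r)
    s=least_squares(f,x0,loss="soft_l1");return s.x,f(s.x).reshape(-1,2)
E
python3 - <<'E'
from fit import *
g=np.load("pics/top0.npz");sd=np.load("pics/side0.npz")
A=lambda u,v:((u+.5)/6.333+135-.5,(v+.5)/6.333+140-.5)
B=lambda u,v:((u-385+.5)/5.714+230-.5,(v+.5)/5.714+115-.5)
S=[((115,436),(-15,15,6)),((183,436),(-15,-15,6)),((98,252),(65,34,22.5)),((243,276),(65,-34,22.5)),((130,80),(150,34,13.3)),((270,102),(150,-34,13.3)),((97,371),(9,12,60)),((149,377),(9,-12,60)),((147,418),(-9,-12,60)),((94,406),(-9,12,60))]
r=fit([(g,[A(*a) for a,b in S],[b for a,b in S])],[550,280,0]);print("scoop",r[0],r[1].round(1).tolist())
Q=[((463,447),(-114,44,16)),((635,465),(-114,-44,16)),((497,190),(15,40,46)),((650,207),(15,-40,46)),((437,375),(-85,57,59))]
r2=fit([(g,[B(*a) for a,b in Q],[b for a,b in Q])],[700,0,0]);print("bin",r2[0],r2[1].round(1).tolist())
p=r2[0]
R=Ro.from_euler("z",p[2]).as_matrix()
for u in((450,108),(710,136)): print("blade z115",R.T@(ray(g,*B(*u),115)-[p[0],p[1],0]),"z135", R.T@(ray(g,*B(u[0],u[1]-5),135)-[p[0],p[1],0]))
print("pan",ray(g,525/1.5625-.2,318/1.5625-.2,44),ray(sd,391/1.5606,443.5/1.5606,44))
for n,X in(("post",(0,0,60)),("nose",(150,0,13))):
  q=r[0];print(n,proj(sd,Ro.from_euler("z",q[2]).apply(X)+[q[0],q[1],0])*1.56)
for X in((-114,-44,16),(76,-44,45),(47,-58,159)):print(X,proj(sd,R@X+[p[0],p[1],0])*1.56)
c=B(569,248);print("ball",ray(g,*c,14))
print("jar",ray(g,505/1.56,190/1.56,75))
E
```

```text
scoop [467.29283964 268.97701243  -6.40811388] [[-0.0, -0.7], [-0.8, 0.7], [-0.4, 0.3], [-0.7, -0.4], [0.1, 0.1], [0.3, -0.3], [0.7, -0.2], [0.7, 0.1], [-0.0, -0.2], [0.1, 0.5]]
bin [ 6.11665908e+02 -3.62655810e+01 -8.91574919e-02] [[-0.1, -0.1], [-0.5, -0.1], [-0.3, 0.1], [0.3, -0.1], [0.5, 0.3]]
blade z115 [ 37.86790676  63.13730347 115.        ] z135 [ 35.18168121  62.04616933 135.        ]
blade z115 [ 36.81338534 -62.94808172 115.        ] z135 [ 34.13581338 -61.88303879 135.        ]
pan [ 472.40759568 -248.73219428   44.        ] [ 475.51405821 -261.0936858    44.        ]
post [372.3192674  238.12285461]
nose [446.54085604 260.33306774]
(-114, -44, 16) [395.9227666  367.88667918]
(76, -44, 45) [511.80604099 356.81987642]
(47, -58, 159) [500.60771217 306.35931045]
ball [607.29163937 -35.78240994  14.        ]
jar [ 702.5198447  -210.62039751   75.        ]
```

```bash
cat >> h.py <<'E'
def rel(pos,rpy):
    s=read_state();R0=Ro.from_euler("xyz",s["tool_rot"]);R1=Ro.from_euler("xyz",rpy)
    d=R0.inv().apply(np.array(pos)-s["eef_pos"])/10;w=(R0.inv()*R1).as_rotvec()
    print("d",d.round(2),"a",w.round(3),"| at",s["eef_pos"].round(1),s["tool_rot"].round(3),"F",s["force"].round(1),"w",round(s["width"],1),"t",s["clock"],"q",s["qpos"].round(2))
E
python3 - <<'E'
from h import *
rel((467.3,269,170),(np.pi,0,-.125+np.pi/2))
g=np.load("pics/top0.npz");B=lambda u,v:((u-385+.5)/5.714+230-.5,(v+.5)/5.714+115-.5)
R=Ro.from_euler("z",-.0892)
for u in((528,244),(571,249),(612,253),(537,277),(588,279),(563,301)):print(R.inv().apply(ray(g,*B(*u),15)-[611.7,-36.3,0]).round())
E
```

```text
d [-34.44 -23.44   6.09] a [-1.00e-03  1.00e-03  1.34e+00] | at [226.2 608.8 230.5] [-3.14   0.     2.786] F [ 0.3 -0.4  0.2] w 85.4 t 0.1 q [-1.28  0.63  0.04  1.52 -0.03  1.   -0.02]
[-5. 22. 15.]
[-5. -1. 15.]
[ -5. -22.  15.]
[-22.  15.  15.]
[-20. -11.  15.]
[-33.   0.  15.]
```

{"method": "send_rows", "body": {"series": [{"dx":-34.4,"dy":-23.4,"dz":6.1,"az":1.34,"hand":0},{"dx":-34.4,"dy":-23.4,"dz":6.1,"az":1.34,"hand":0},{"dx":-34.4,"dy":-23.4,"dz":6.1,"az":1.34,"hand":0},{"dx":-34.4,"dy":-23.4,"dz":6.1,"az":1.34,"hand":0},{"dx":-34.4,"dy":-23.4,"dz":6.1,"az":1.34,"hand":0},{"dx":-34.4,"dy":-23.4,"dz":6.1,"az":1.34,"hand":0},{"dx":-34.4,"dy":-23.4,"dz":6.1,"az":1.34,"hand":0},{"dx":-34.4,"dy":-23.4,"dz":6.1,"az":1.34,"hand":0},{"dx":-34.4,"dy":-23.4,"dz":6.1,"az":1.34,"hand":0},{"dx":-34.4,"dy":-23.4,"dz":6.1,"az":1.34,"hand":0}]}}

```text
invalid input at $.series[0]: expected keys ax, ay, az, dx, dy, dz, hand
```

```bash
python3 - <<'E'
from h import *
rel((467.3,269,100),(np.pi,0,-.125+np.pi/2))
g=save("wrist","w1",None,1.5)
print((-g["R"].T@g["t"]).round())
E
```

```text
d [-34.44 -23.43  13.09] a [-1.00e-03  1.00e-03  1.34e+00] | at [226.2 608.8 230.5] [-3.14   0.     2.786] F [ 0.3 -0.4  0.2] w 85.4 t 0.1 q [-1.28  0.63  0.04  1.52 -0.03  1.   -0.02]
[161. 633. 373.]
```

View pics/w1.png

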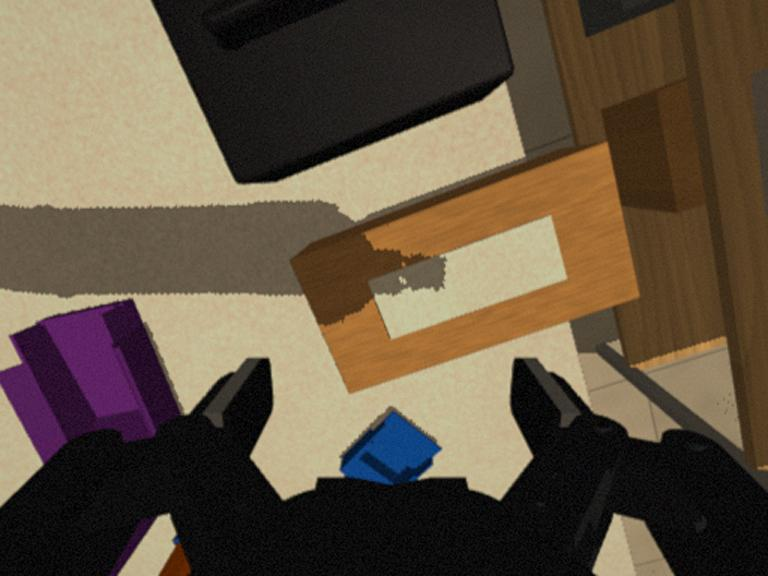

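The move was refused because every row needs all keys. The wrist picture only shows the start surroundings: the cardboard box and a decoy scoop at (392,447).

{"method": "send_rows", "body": {"series": [{"dx":-34.4,"dy":-23.4,"dz":6.1,"ax":0,"ay":0,"az":1.34,"hand":0},{"dx":-34.4,"dy":-23.4,"dz":6.1,"ax":0,"ay":0,"az":1.34,"hand":0},{"dx":-34.4,"dy":-23.4,"dz":6.1,"ax":0,"ay":0,"az":1.34,"hand":0},{"dx":-34.4,"dy":-23.4,"dz":6.1,"ax":0,"ay":0,"az":1.34,"hand":0},{"dx":-34.4,"dy":-23.4,"dz":6.1,"ax":0,"ay":0,"az":1.34,"hand":0},{"dx":-34.4,"dy":-23.4,"dz":6.1,"ax":0,"ay":0,"az":1.34,"hand":0},{"dx":-34.4,"dy":-23.4,"dz":6.1,"ax":0,"ay":0,"az":1.34,"hand":0},{"dx":-34.4,"dy":-23.4,"dz":6.1,"ax":0,"ay":0,"az":1.34,"hand":0},{"dx":-34.4,"dy":-23.4,"dz":6.1,"ax":0,"ay":0,"az":1.34,"hand":0},{"dx":-34.4,"dy":-23.4,"dz":6.1,"ax":0,"ay":0,"az":1.34,"hand":0}]}}

```text
clock: 1.15
eef_pos: [469.4, 265.8, 169.9]
tool_rot: [3.14, 0.003, 1.437]
force: [-0.9, 0.1, 0.7]
width: 85.8
gripper_force: 0.0
```

```bash
python3 - <<'E'
from h import *
rel((467.3,269,80),(np.pi,0,-.125+np.pi/2))
g=save("wrist","w1",None,1.5)
# project post top corners
R=Ro.from_euler("z",-.125)
for X in((9,12,60),(9,-12,60),(-9,-12,60),(-9,12,60)):print(proj(g,R.apply(X)+[467.3,269,0]).round(1))
hsv=cv2.cvtColor(g["pixels"],cv2.COLOR_RGB2HSV)
m=cv2.inRange(hsv,(5,150,60),(18,255,255));n,l,st,c=cv2.connectedComponentsWithStats(m)
print([(s.tolist(),k.round().tolist()) for s,k in zip(st,c) if s[4]>100])
E
```

```text
d [ 0.31 -0.26  8.99] a [ 0.001  0.003 -0.009] | at [469.4 265.8 169.9] [3.140e+00 3.000e-03 1.437e+00] F [-0.9  0.1  0.7] w 85.8 t 1.15 q [-0.82  0.58  0.38  1.9  -0.31  0.72 -0.39]
[266.4 176.2]
[266.5 200.1]
[248.2 200.2]
[247.7 176.4]
[([0, 0, 512, 384, 195464], [256.0, 192.0]), ([231, 0, 31, 25, 512], [246.0, 9.0]), ([249, 168, 19, 34, 582], [258.0, 185.0])]
```

{"method": "send_rows", "body": {"series": [{"dx":0.3,"dy":-0.2,"dz":4,"ax":0,"ay":0,"az":-0.01,"hand":0},{"dx":0.3,"dy":-0.2,"dz":8,"ax":0,"ay":0,"az":-0.01,"hand":0},{"dx":0.3,"dy":-0.2,"dz":12,"ax":0,"ay":0,"az":-0.01,"hand":0},{"dx":0.3,"dy":-0.2,"dz":14.9,"ax":0,"ay":0,"az":-0.01,"hand":0},{"dx":0.3,"dy":-0.2,"dz":14.9,"ax":0,"ay":0,"az":-0.01,"hand":0},{"dx":0.3,"dy":-0.2,"dz":14.9,"ax":0,"ay":0,"az":-0.01,"hand":0.5},{"dx":0.3,"dy":-0.2,"dz":14.9,"ax":0,"ay":0,"az":-0.01,"hand":1},{"dx":0.3,"dy":-0.2,"dz":14.9,"ax":0,"ay":0,"az":-0.01,"hand":1},{"dx":0.3,"dy":-0.2,"dz":14.9,"ax":0,"ay":0,"az":-0.01,"hand":1},{"dx":0.3,"dy":-0.2,"dz":14.9,"ax":0,"ay":0,"az":-0.01,"hand":1}]}}

```text
clock: 2.2
eef_pos: [466.5, 273.9, 22.5]
tool_rot: [3.14, -0.002, 1.456]
force: [-0.2, -0.5, 4.3]
width: 17.6
gripper_force: 59.3
```

```bash
python3 - <<'E'
from h import *
rel((467.3,269,150),(np.pi,0,-.125+np.pi/2))
E
```

```text
d [ -0.46   0.16 -12.75] a [ 0.002 -0.002  0.01 ] | at [466.5 273.9  22.5] [ 3.140e+00 -2.000e-03  1.456e+00] F [-0.2 -0.5  4.3] w 17.6 t 2.2 q [-0.73  0.81  0.23  1.97 -0.43  0.4  -0.29]
```

{"method": "send_rows", "body": {"series": [{"dx":0,"dy":0,"dz":-1,"ax":0,"ay":0,"az":0,"hand":1},{"dx":0,"dy":0,"dz":-4,"ax":0,"ay":0,"az":0,"hand":1},{"dx":0,"dy":0,"dz":-8,"ax":0,"ay":0,"az":0,"hand":1},{"dx":0,"dy":0,"dz":-12,"ax":0,"ay":0,"az":0,"hand":1},{"dx":0,"dy":0,"dz":-14,"ax":0,"ay":0,"az":0,"hand":1},{"dx":0,"dy":0,"dz":-14,"ax":0,"ay":0,"az":0,"hand":1},{"dx":0,"dy":0,"dz":-14,"ax":0,"ay":0,"az":0,"hand":1}]}}

```text
clock: 2.9
eef_pos: [465.1, 273.4, 161.4]
tool_rot: [-3.141, -0.0, 1.456]
force: [-0.4, 0.1, -1.0]
width: 17.1
gripper_force: 58.8
```

```bash
cat >> h.py <<'E'
BX,BY,BW=611.0,-36.3,-.0892
def scoop_pose(g):
    s=read_state();Rt=Ro.from_euler("xyz",s["tool_rot"]); Rs=Rt*Ro.from_matrix(np.array([[0,-1,0],[1,0,0],[0,0,1]]).T@np.eye(3)) 
    return s,Rt
# scoop axes in tool: x_s=+y_t, y_s=+x_t, z_s=-z_t
ST=Ro.from_matrix(np.array([[0,1,0],[1,0,0],[0,0,-1.]]))   # columns: scoop axes in tool
def scoop_now(G):
    s=read_state();Rt=Ro.from_euler("xyz",s["tool_rot"]);Rs=Rt*ST
    return s["eef_pos"]-Rs.apply(G),Rs
E
python3 - <<'E'
from h import *
o,R=scoop_now((0,4.8,22.5));print(o,R.as_euler("zyx"))
s=read_state();print(s["eef_pos"],s["tool_rot"],s["force"],s["gripper_force"])
g=save("wrist","w2",None,1.5)
t=get_image("top");np.savez("pics/t2.npz",**t)
for gg in(g,t):
  for X in((0,0,60),(65,34,22.5),(65,-34,22.5),(90,34,22.5),(90,-34,22.5),(150,34,13.3),(150,-34,13.3)):print(proj(gg,R.apply(X)+o).round(1))
  hsv=cv2.cvtColor(gg["pixels"],cv2.COLOR_RGB2HSV)
  for nm,lo,hi in(("or",(5,150,60),(18,255,255)),("bl",(100,100,30),(125,255,255))):
    m=cv2.inRange(hsv,lo,hi);n,l,st,c=cv2.connectedComponentsWithStats(m)
    print(nm,[(q.tolist(),k.round(1).tolist()) for q,k in zip(st[1:],c[1:]) if q[4]>60])
a=cv2.resize(g["pixels"][:,:,::-1],(533,400));b=crop("t2",(120,100,200,230),3.07)
b=cv2.resize(b,(246,400));cv2.imwrite("pics/v2.png",np.hstack([a,b]))
E
```

```text
[464.56914087 268.63700582 138.85117784] [-0.1147032   0.00039893  0.00032692]
[465.12748554 273.3981082  161.35251458] [-3.14115893e+00 -2.79111864e-04  1.45609313e+00] [-0.36072646  0.10518923 -0.95420001] 58.82689297199249
[259.6 289.4]
[377.6 194. ]
[364.4 299. ]
[422.9 193.9]
[404.6 299. ]
[516.3 189.4]
[488.9 289.7]
or [([239, 0, 33, 31, 713], [255.0, 11.2]), ([241, 222, 41, 91, 3297], [260.6, 269.7])]
bl [([227, 0, 50, 39, 386], [252.1, 20.2]), ([238, 187, 274, 115, 18005], [411.6, 238.3])]
[141.  197.5]
[136.2 173. ]
[161.6 176.3]
[137.8 163.7]
[163.1 167. ]
[142.4 142.5]
[167.4 145.6]
or [([505, 206, 7, 10, 67], [508.0, 210.5]), ([0, 256, 26, 12, 278], [11.4, 261.3])]
bl [([138, 144, 30, 63, 983], [151.6, 165.8])]
```

View pics/v2.png

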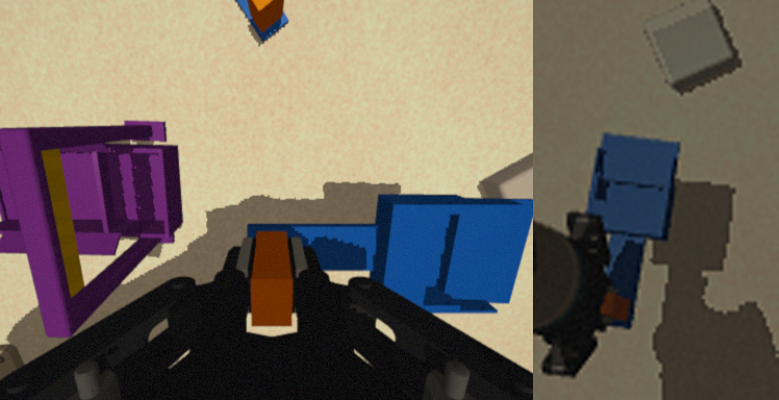

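The wrist view shows the post held between the pads at (270,280) and the bowl at (450,250). I'll refine the in-hand offset by silhouette fitting.

```bash
cat > grip.py <<'E'
from h import *
from scipy.optimize import minimize
H=[np.array([(65,y,0) for y in(-34,34)]+[(65,y,22.5) for y in(-34,34)]+[(135,y,22.5) for y in(-34,34)]+[(150,y,13.3) for y in(-34,34)]+[(150,y,10.8) for y in(-34,34)]+[(112,y,0) for y in(-34,34)],float),
   np.array([(x,y,z) for x in(-15,66) for y in(-15,15) for z in(0,6)],float)]
def silh(g,o,R,sh,k=4):
    m=np.zeros((sh[0]*k,sh[1]*k),np.uint8)
    for h in H:
        P=np.array([proj(g,R.apply(p)+o) for p in h]);cv2.fillConvexPoly(m,cv2.convexHull(((P+.5)*k).astype(np.int32)),255)
    return cv2.resize(m,(sh[1],sh[0]),interpolation=cv2.INTER_AREA)/255.
def fitgrip(gs,pose,x0=(0,4.8,22.5,0,0)):
    # gs: list of (g, roi(u0,v0,u1,v1))
    eef,Rt=pose;D=[]
    for g,roi in gs:
        hsv=cv2.cvtColor(g["pixels"],cv2.COLOR_RGB2HSV);D.append((cv2.inRange(hsv,(98,90,12),(128,255,255))>0).astype(float))
    def f(p):
        Rs=Rt*ST*Ro.from_euler("zyx",[0,p[3],p[4]]);o=eef-Rs.apply(p[:3]);c=0
        for (g,r),m in zip(gs,D):
            s=silh(g,o,Rs,m.shape);c+=np.abs(s-m)[r[1]:r[3],r[0]:r[2]].sum()
        return c
    sx=np.vstack([x0]+[np.array(x0)+np.eye(5)[i]*[3,3,3,.04,.04][i] for i in range(5)])
    r=minimize(f,x0,method="Nelder-Mead",options=dict(initial_simplex=sx,maxiter=150,xatol=.05,fatol=1))
    return r.x,f(x0),r.fun
E
python3 - <<'E'
from grip import *
s=read_state();pose=(s["eef_pos"],Ro.from_euler("xyz",s["tool_rot"]))
w=dict(np.load("pics/w2.npz"));t=dict(np.load("pics/t2.npz"))
print(fitgrip([(w,(345,150,512,330))],pose));print(fitgrip([(w,(345,150,512,330)),(t,(133,135,180,182))],pose))
E
```

```text
(array([-2.64908499e+00,  6.99093205e+00,  2.44587256e+01, -8.05537127e-03,
        1.89383642e-02]), np.float64(1961.666666666667), np.float64(1147.7686274509804))
(array([-1.39225852e+00,  6.71131447e+00,  2.30970677e+01, -5.36003015e-03,
        2.08825323e-02]), np.float64(2052.752941176471), np.float64(1398.8705882352942))
```

```bash
python3 - <<'E'
from grip import *
w=dict(np.load("pics/w2.npz"))
print((-w["R"].T@w["t"]).round(1))
for G in((0,4.8,22.5),(0,0,22.5),(0,4.8,12)):
  o,R=scoop_now(G);print(G,[proj(w,R.apply(X)+o).round(0).tolist() for X in((65,34,22.5),(65,34,0),(65,-34,22.5),(65,-34,0),(135,34,22.5),(135,-34,22.5),(150,-34,13.3),(0,12,60),(0,-12,60),(-9,-12,60),(9,-12,60))])
hsv=cv2.cvtColor(w["pixels"],cv2.COLOR_RGB2HSV)
m=cv2.inRange(hsv,(98,90,12),(128,255,255))
for u in(365,380,400,430,460,490):
  v=np.where(m[150:330,u])[0]+150;print(u,v.min(),v.max(),end="; ")
print()
for v in(195,220,250,280,295):
  u=np.where(m[v,300:])[0]+300;print(v,u[u>340].min(),u.max(),end="; ")
p=w["pixels"][150:330,300:][:,:,::-1]
cv2.imwrite("pics/z3.png",cv2.convertScaleAbs(cv2.resize(p,None,fx=3.7,fy=3.3,interpolation=cv2.INTER_CUBIC),alpha=1.4))
E
```

```text
[473.7 343.2 303.5]
(0, 4.8, 22.5) [[375.0, 194.0], [361.0, 184.0], [363.0, 298.0], [351.0, 278.0], [501.0, 194.0], [474.0, 298.0], [486.0, 289.0], [258.0, 265.0], [259.0, 311.0], [239.0, 311.0], [278.0, 311.0]]
(0, 0, 22.5) [[376.0, 186.0], [362.0, 177.0], [363.0, 292.0], [352.0, 272.0], [503.0, 186.0], [476.0, 292.0], [488.0, 283.0], [258.0, 256.0], [259.0, 302.0], [239.0, 302.0], [278.0, 302.0]]
(0, 4.8, 12) [[384.0, 200.0], [367.0, 189.0], [369.0, 310.0], [356.0, 287.0], [518.0, 200.0], [488.0, 310.0], [500.0, 299.0], [258.0, 279.0], [259.0, 327.0], [238.0, 328.0], [279.0, 327.0]]
365 187 272; 380 187 296; 400 187 309; 430 188 313; 460 191 299; 490 191 284; 
195 363 511; 220 341 507; 250 341 499; 280 342 491; 295 384 473;
```

View pics/z3.png

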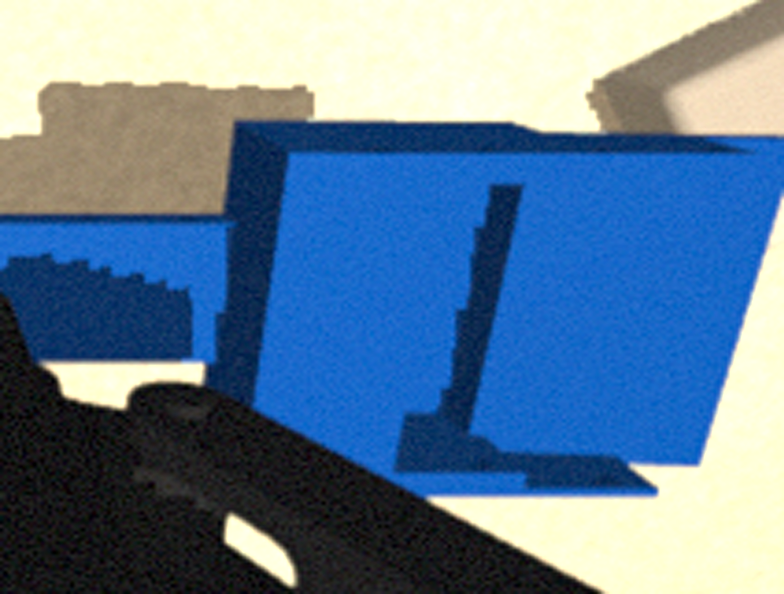

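The enlarged bowl shows clean corners: landing-block corner at (288,153), wall ends at (657,492) and (750,151), and nose corner at (698,464).

```bash
python3 - <<'E'
from grip import *
from scipy.optimize import least_squares
w=dict(np.load("pics/w2.npz"));s=read_state();Rt=Ro.from_euler("xyz",s["tool_rot"])
U=[((65,34,22.5),(377.8,196.4)),((65,34,0),(363,187)),((150,-34,13.3),(488.6,290.6)),((135,-34,22.5),(477.6,299)),((135,34,22.5),(502.7,196))]
def f(p,n=5):
    p=np.r_[p,np.zeros(5-len(p))];Rs=Rt*ST*Ro.from_euler("zyx",[0,p[3],p[4]]);o=s["eef_pos"]-Rs.apply(p[:3])
    return np.concatenate([proj(w,Rs.apply(a)+o)-b for a,b in U])
for x0 in([0,4.8,22.5],[0,4.8,22.5,0],[0,4.8,22.5,0,0]):
    r=least_squares(f,x0);print(r.x.round(3),r.fun.round(1))
E
```

```text
[-1.799  6.037 22.558] [ 0.5 -0.1  0.4 -0.7 -0.4 -0.  -1.2  0.7  0.6  0.1]
[-2.0080e+00  6.1850e+00  2.3625e+01 -6.0000e-03] [ 0.3 -0.2  0.5 -0.8 -0.2  0.  -1.2  0.7  0.5  0.2]
[-2.2640e+00  6.1850e+00  2.3251e+01 -0.0000e+00 -1.3000e-02] [ 0.5 -0.4  0.4 -0.4  0.   0.2 -0.7  0.8 -0.3 -0.1]
```

```bash
cat >> h.py <<'E'
G=np.array([-1.5,5.5,22.5])
def tgt(nx,nz,th,by=0.,pt=(150,0,10.8)):
    "scoop point pt to bin-frame (nx,by,nz), nose-down th deg; prints relative move"
    Rs=Ro.from_euler("z",BW)*Ro.from_euler("y",np.radians(th))
    P=np.array([BX,BY,0])+Ro.from_euler("z",BW).apply((nx,by,nz))
    tcp=P-Rs.apply(pt)+Rs.apply(G)
    print("tcp",tcp.round(1),end=" ");rel(tcp,(Rs*ST.inv()).as_euler("xyz"))
def where(pt=(150,0,10.8)):
    o,Rs=scoop_now(G);B=Ro.from_euler("z",BW).inv();p=B.apply(o+Rs.apply(pt)-[BX,BY,0])
    print("bin pos",p.round(1),"zyx deg",np.degrees((B*Rs).as_euler("zyx")).round(1))
E
python3 - <<'E'
from h import *
where();tgt(-70,110,0);tgt(-70,60,22)
E
```

```text
bin pos [-22.2 285.5 148. ] zyx deg [-1.5  0.1 -0.1]
tcp [390.9 -11.1 121.7] d [-29.05  -4.05   3.89] a [-0.002  0.002 -0.026] | at [464.5 272.9 160.1] [-3.139e+00  2.000e-03  1.456e+00] F [-0.4  1.  -2.1] w 17.1 t 3.0 q [-0.83  0.6   0.38  1.91 -0.32  0.7  -0.38]
tcp [406.2 -12.5 127.6] d [-29.01  -2.51   3.3 ] a [ 0.382 -0.003 -0.026] | at [464.5 272.9 160.1] [-3.139e+00  2.000e-03  1.456e+00] F [-0.4  1.  -2.1] w 17.1 t 3.0 q [-0.83  0.6   0.38  1.91 -0.32  0.7  -0.38]
```

{"method": "send_rows", "body": {"series": [{"dx":-3,"dy":-0.2,"dz":-1,"ax":0.04,"ay":0,"az":0,"hand":1},{"dx":-7,"dy":-0.5,"dz":-1,"ax":0.08,"ay":0,"az":0,"hand":1},{"dx":-11,"dy":-0.9,"dz":-1,"ax":0.13,"ay":0,"az":-0.01,"hand":1},{"dx":-15,"dy":-1.3,"dz":-1,"ax":0.18,"ay":0,"az":-0.01,"hand":1},{"dx":-19,"dy":-1.7,"dz":-1,"ax":0.24,"ay":0,"az":-0.02,"hand":1},{"dx":-23,"dy":-2.1,"dz":0,"ax":0.3,"ay":0,"az":-0.02,"hand":1},{"dx":-26.5,"dy":-2.3,"dz":1,"ax":0.35,"ay":0,"az":-0.026,"hand":1},{"dx":-29,"dy":-2.5,"dz":1.3,"ax":0.382,"ay":0,"az":-0.026,"hand":1},{"dx":-29,"dy":-2.5,"dz":1.3,"ax":0.382,"ay":0,"az":-0.026,"hand":1},{"dx":-29,"dy":-2.5,"dz":1.3,"ax":0.382,"ay":0,"az":-0.026,"hand":1}]}}

```text
clock: 4.0
eef_pos: [407.0, -12.0, 147.2]
tool_rot: [-2.757, -0.005, 1.479]
force: [-0.1, 0.9, -0.9]
width: 17.3
gripper_force: 59.0
```

```bash
python3 - <<'E'
from h import *
where();tgt(-70,30,22)
t=get_image("top");np.savez("pics/t3.npz",**t)
w=get_image("wrist");np.savez("pics/w3.npz",**w)
o,R=scoop_now(G)
for X in((150,34,13.3),(150,-34,13.3),(65,34,22.5),(65,-34,22.5)):print(proj(t,R.apply(X)+o).round(1),proj(w,R.apply(X)+o).round(1))
a=cv2.convertScaleAbs(crop("t3",(225,110,305,235),4.8),alpha=1.6)
b=cv2.resize(w["pixels"][:,:,::-1],(410,308));print(a.shape)
o=np.zeros((600,800,3),np.uint8);o[:600,:384]=a[:600,:384];o[:308,388:798]=b;cv2.imwrite("pics/v4.png",o)
E
```

```text
bin pos [-69.3   0.5  79.5] zyx deg [-0.1 22.   0.3]
tcp [406.2 -12.5  97.6] d [-0.07  1.79  4.62] a [-0.    -0.005 -0.   ] | at [407.  -12.  147.2] [-2.757 -0.005  1.479] F [-0.1  0.9 -0.9] w 17.3 t 4.0 q [-0.23  0.65  0.35  1.94 -0.25  0.99  0.18]
[246.8 174.3] [518.9 189.7]
[270.9 176.8] [491.3 290. ]
[243.5 199.5] [380.  194.4]
[268.7 202.1] [366.8 299.5]
(600, 384, 3)
```

View pics/v4.png

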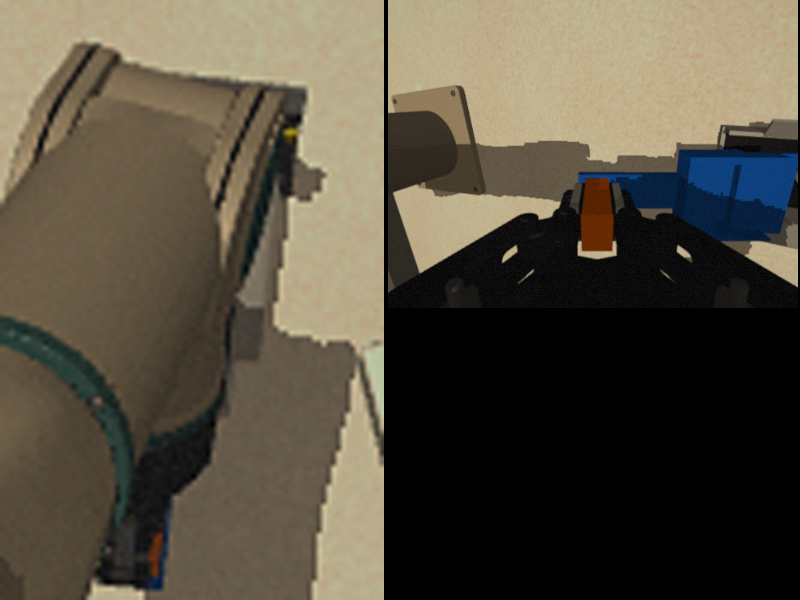

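The top view is blocked by the arm. The wrist view shows the scoop still square in the grip, with the bowl at (735,190). Lowering the nose into the lane.

{"method": "send_rows", "body": {"series": [{"dx":-0.05,"dy":0.6,"dz":1.5,"ax":0,"ay":-0.005,"az":0,"hand":1},{"dx":-0.05,"dy":1.2,"dz":3,"ax":0,"ay":-0.005,"az":0,"hand":1},{"dx":-0.05,"dy":1.8,"dz":4.6,"ax":0,"ay":-0.005,"az":0,"hand":1},{"dx":-0.05,"dy":2.15,"dz":5.6,"ax":0,"ay":-0.005,"az":0,"hand":1},{"dx":-0.05,"dy":2.35,"dz":6.0,"ax":0,"ay":-0.005,"az":0,"hand":1},{"dx":-0.05,"dy":2.35,"dz":6.0,"ax":0,"ay":-0.005,"az":0,"hand":1}]}}

```text
clock: 4.7
eef_pos: [407.0, -11.5, 83.7]
tool_rot: [-2.759, -0.0, 1.484]
force: [-0.5, 0.4, -1.7]
width: 17.3
gripper_force: 58.9
```

```bash
python3 - <<'E'
from h import *
where();tgt(-70,10,22)
E
```

```text
bin pos [-69.2   1.4  16.3] zyx deg [ 0.1 21.9 -0. ]
tcp [406.2 -12.5  77.6] d [-0.1   0.17  0.59] a [0.002 0.    0.002] | at [407.  -11.5  83.7] [-2.759 -0.     1.484] F [-0.5  0.4 -1.7] w 17.3 t 4.7 q [-0.21  0.75  0.31  1.97 -0.3   0.85  0.22]
```

{"method": "send_rows", "body": {"series": [{"dx":-0.1,"dy":0.1,"dz":0.2,"ax":0,"ay":0,"az":0,"hand":1},{"dx":-0.1,"dy":0.17,"dz":0.4,"ax":0,"ay":0,"az":0,"hand":1},{"dx":-0.1,"dy":0.17,"dz":0.5,"ax":0,"ay":0,"az":0,"hand":1},{"dx":-0.1,"dy":0.2,"dz":0.6,"ax":0,"ay":0,"az":0,"hand":1},{"dx":-0.1,"dy":0.2,"dz":0.6,"ax":0,"ay":0,"az":0,"hand":1}]}}

```text
clock: 5.2
eef_pos: [406.7, -13.0, 78.3]
tool_rot: [-2.76, -0.001, 1.483]
force: [-0.1, 0.7, 5.0]
width: 17.1
gripper_force: 59.8
```

```bash
python3 - <<'E'
from h import *
where();tgt(-70,10,22)
w=get_image("side");np.savez("pics/s5.npz",**w)
o,R=scoop_now(G);print(proj(w,R.apply((150,0,12))+o).round(1))
E
```

```text
bin pos [-69.3  -0.3  11. ] zyx deg [ 0.1 21.9  0. ]
tcp [406.2 -12.5  77.6] d [ 0.05 -0.02  0.08] a [ 0.002 -0.     0.001] | at [406.7 -13.   78.3] [-2.760e+00 -1.000e-03  1.483e+00] F [-0.1  0.7  5. ] w 17.1 t 5.2 q [-0.2   0.76  0.31  1.98 -0.3   0.84  0.22]
[270.9 226.3]
```

{"method": "send_rows", "body": {"series": [{"dx":0,"dy":0.47,"dz":-0.2,"ax":0,"ay":0,"az":0,"hand":1},{"dx":0,"dy":0.95,"dz":-0.35,"ax":0,"ay":0,"az":0,"hand":1},{"dx":0,"dy":1.42,"dz":-0.5,"ax":0,"ay":0,"az":0,"hand":1},{"dx":0,"dy":1.9,"dz":-0.65,"ax":0,"ay":0,"az":0,"hand":1},{"dx":0,"dy":2.37,"dz":-0.81,"ax":0,"ay":0,"az":0,"hand":1},{"dx":0,"dy":2.85,"dz":-0.97,"ax":0,"ay":0,"az":0,"hand":1},{"dx":0,"dy":3.32,"dz":-1.13,"ax":0,"ay":0,"az":0,"hand":1},{"dx":0,"dy":3.8,"dz":-1.28,"ax":0,"ay":0,"az":0,"hand":1},{"dx":0,"dy":4.27,"dz":-1.43,"ax":0,"ay":0,"az":0,"hand":1},{"dx":0,"dy":4.75,"dz":-1.59,"ax":0,"ay":0,"az":0,"hand":1}]}}

```text
clock: 6.25
eef_pos: [456.5, -17.3, 74.5]
tool_rot: [-2.759, -0.0, 1.483]
force: [-0.8, -0.1, -2.8]
width: 17.3
gripper_force: 58.8
```

```bash
python3 - <<'E'
from h import *
where();tgt(-2,6.5,22)
E
```

```text
bin pos [-19.4  -0.1   7.1] zyx deg [ 0.1 21.9 -0. ]
tcp [474.  -18.5  74.1] d [ 0.03  1.64 -0.62] a [0.001 0.    0.001] | at [456.5 -17.3  74.5] [-2.759 -0.     1.483] F [-0.8 -0.1 -2.8] w 17.3 t 6.25 q [-0.19  0.81  0.31  1.84 -0.29  0.93  0.21]
```

{"method": "send_rows", "body": {"series": [{"dx":0,"dy":0.2,"dz":-0.07,"ax":0,"ay":0,"az":0,"hand":1},{"dx":0,"dy":0.4,"dz":-0.14,"ax":0,"ay":0,"az":0,"hand":1},{"dx":0,"dy":0.6,"dz":-0.21,"ax":0,"ay":0,"az":0,"hand":1},{"dx":0,"dy":0.8,"dz":-0.28,"ax":0,"ay":0,"az":0,"hand":1},{"dx":0,"dy":1.0,"dz":-0.35,"ax":0,"ay":0,"az":0,"hand":1},{"dx":0,"dy":1.2,"dz":-0.42,"ax":0,"ay":0,"az":0,"hand":1},{"dx":0,"dy":1.4,"dz":-0.49,"ax":0,"ay":0,"az":0,"hand":1},{"dx":0,"dy":1.55,"dz":-0.54,"ax":0,"ay":0,"az":0,"hand":1},{"dx":0,"dy":1.55,"dz":-0.54,"ax":0,"ay":0,"az":0,"hand":1}]}}

```text
clock: 7.15
eef_pos: [473.3, -18.8, 73.8]
tool_rot: [-2.76, -0.0, 1.483]
force: [-1.0, -0.2, -2.3]
width: 17.1
gripper_force: 58.9
```

```bash
python3 - <<'E'
from h import *
where();tgt(0,6.5,22)
s=get_image("side");np.savez("pics/s6.npz",**s);w=get_image("wrist");np.savez("pics/w6.npz",**w)
o,R=scoop_now(G);print(proj(s,R.apply((150,0,12))+o).round(1),proj(w,R.apply((100,0,12))+o).round(1),proj(w,R.apply((150,0,12))+o).round(1))
for k in((0,0,5),(15,0,46),(0,40,45)):print(proj(s,Ro.from_euler("z",BW).apply(k)+[BX,BY,0]).round())
a=cv2.resize(crop("w6",(330,150,512,330),4),(398,394));b=cv2.resize(crop("s6",(235,150,345,260),4),(398,398))
o=np.zeros((400,800,3),np.uint8);o[:394,:398]=a;o[:398,400:798]=b;cv2.imwrite("pics/v6.png",cv2.convertScaleAbs(o,alpha=1.3))
E
```

```text
bin pos [-2.5 -0.2  6.6] zyx deg [ 0.1 21.8 -0. ]
tcp [475.9 -18.7  74.1] d [ 0.04  0.24 -0.13] a [0.003 0.    0.001] | at [473.3 -18.8  73.8] [-2.76  -0.     1.483] F [-1.  -0.2 -2.3] w 17.1 t 7.15 q [-0.19  0.83  0.31  1.79 -0.29  0.96  0.2 ]
[295.7 227.9] [421.6 242.5] [501.5 242.4]
[296. 229.]
[303. 217.]
[297. 208.]
```

View pics/v6.png

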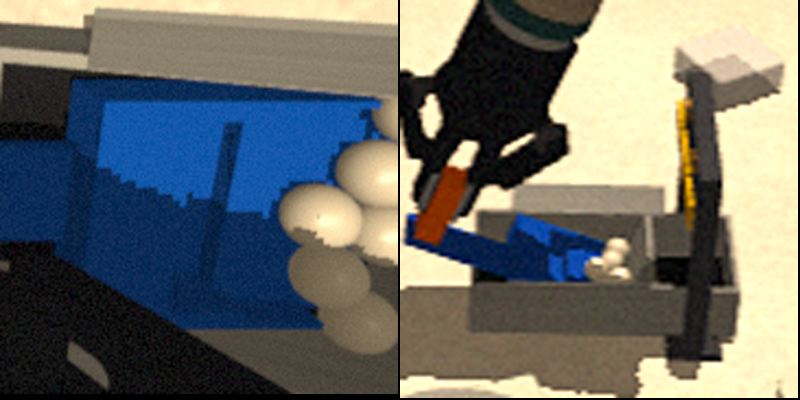

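The wrist view shows the balls piled on the deck at (300–395,110–330) with the groove still empty. The side view shows the heap against the divider. I push the last few mm, then tip back while rising along the divider.

{"method": "send_rows", "body": {"series": [{"dx":0,"dy":0.1,"dz":-0.05,"ax":0,"ay":0,"az":0,"hand":1},{"dx":0,"dy":0.2,"dz":-0.1,"ax":0,"ay":0,"az":0,"hand":1},{"dx":0,"dy":0.28,"dz":-0.13,"ax":0,"ay":0,"az":0,"hand":1},{"dx":0,"dy":0.28,"dz":-0.13,"ax":0,"ay":0,"az":0,"hand":1}]}}

```text
clock: 7.65
eef_pos: [475.1, -19.0, 74.0]
tool_rot: [-2.758, -0.0, 1.483]
force: [-1.8, 0.2, -1.9]
width: 17.7
gripper_force: 58.8
```

```bash
python3 - <<'E'
from h import *
where()
for th,nz in((19,8),(16,11),(13,14),(10,18),(7,23),(4,28),(1,33),(-2,38)):tgt(max(-.5,(nz-6)*.364-1.5),nz,th)
E
```

```text
bin pos [-0.8 -0.2  6.5] zyx deg [ 0.1 22.  -0. ]
tcp [472.1 -18.4  68.4] d [ 0.03 -0.07  0.64] a [-0.052  0.     0.001] | at [475.1 -19.   74. ] [-2.758 -0.     1.483] F [-1.8  0.2 -1.9] w 17.7 t 7.65 q [-0.19  0.83  0.31  1.78 -0.29  0.96  0.2 ]
tcp [470.  -18.2  64. ] d [ 0.03 -0.11  1.12] a [-0.104  0.     0.001] | at [475.1 -19.   74. ] [-2.758 -0.     1.483] F [-1.8  0.2 -1.9] w 17.7 t 7.65 q [-0.19  0.83  0.31  1.78 -0.29  0.96  0.2 ]
tcp [468.5 -18.   59.5] d [ 0.03 -0.08  1.6 ] a [-0.157  0.     0.001] | at [475.1 -19.   74. ] [-2.758 -0.     1.483] F [-1.8  0.2 -1.9] w 17.7 t 7.65 q [-0.19  0.83  0.31  1.78 -0.29  0.96  0.2 ]
tcp [467.8 -18.   55.8] d [ 0.03 -0.01  1.97] a [-0.209 -0.     0.001] | at [475.1 -19.   74. ] [-2.758 -0.     1.483] F [-1.8  0.2 -1.9] w 17.7 t 7.65 q [-0.19  0.83  0.31  1.78 -0.29  0.96  0.2 ]
tcp [467.8 -18.   53.1] d [0.03 0.1  2.22] a [-0.261 -0.     0.001] | at [475.1 -19.   74. ] [-2.758 -0.     1.483] F [-1.8  0.2 -1.9] w 17.7 t 7.65 q [-0.19  0.83  0.31  1.78 -0.29  0.96  0.2 ]
tcp [468.3 -18.   50.2] d [0.03 0.25 2.47] a [-0.314 -0.     0.001] | at [475.1 -19.   74. ] [-2.758 -0.     1.483] F [-1.8  0.2 -1.9] w 17.7 t 7.65 q [-0.19  0.83  0.31  1.78 -0.29  0.96  0.2 ]
tcp [469.1 -18.1  47.3] d [0.03 0.44 2.7 ] a [-0.366 -0.     0.001] | at [475.1 -19.   74. ] [-2.758 -0.     1.483] F [-1.8  0.2 -1.9] w 17.7 t 7.65 q [-0.19  0.83  0.31  1.78 -0.29  0.96  0.2 ]
tcp [470.4 -18.2  44.4] d [0.03 0.66 2.93] a [-0.418 -0.     0.001] | at [475.1 -19.   74. ] [-2.758 -0.     1.483] F [-1.8  0.2 -1.9] w 17.7 t 7.65 q [-0.19  0.83  0.31  1.78 -0.29  0.96  0.2 ]
```

```bash
python3 - <<'E' | sed 's/a \[\(.*\)\] | at.*/a \1/'
from h import *
for th,nz in((19,7),(16,8),(13,9.5),(10,12.5),(7,17),(4,23.5),(1,29),(-2,35),(-4,39)):tgt(max(-.5,(nz-6)*.364-1.5),nz,th)
E
```

```text
tcp [472.1 -18.4  67.4] d [ 0.03 -0.04  0.73] a -0.052  0.     0.001
tcp [469.2 -18.1  61. ] d [ 0.03 -0.07  1.43] a -0.104  0.     0.001
tcp [466.9 -17.9  55. ] d [ 0.03 -0.06  2.08] a -0.157  0.     0.001
tcp [465.8 -17.8  50.3] d [0.03 0.01 2.55] a -0.209 -0.     0.001
tcp [465.6 -17.8  47.1] d [0.03 0.12 2.86] a -0.261 -0.     0.001
tcp [466.6 -17.9  45.7] d [0.03 0.26 2.94] a -0.314 -0.     0.001
tcp [467.7 -18.   43.3] d [0.03 0.45 3.13] a -0.366 -0.     0.001
tcp [469.3 -18.1  41.4] d [0.03 0.68 3.25] a -0.418 -0.     0.001
tcp [470.6 -18.2  40.1] d [0.03 0.85 3.32] a -0.453 -0.     0.001
```

{"method": "send_rows", "body": {"series": [{"dx":0,"dy":-0.02,"dz":0.36,"ax":-0.026,"ay":0,"az":0,"hand":1},{"dx":0,"dy":-0.04,"dz":0.73,"ax":-0.052,"ay":0,"az":0,"hand":1},{"dx":0,"dy":-0.06,"dz":1.08,"ax":-0.078,"ay":0,"az":0,"hand":1},{"dx":0,"dy":-0.07,"dz":1.43,"ax":-0.104,"ay":0,"az":0,"hand":1},{"dx":0,"dy":-0.07,"dz":1.76,"ax":-0.13,"ay":0,"az":0,"hand":1},{"dx":0,"dy":-0.06,"dz":2.08,"ax":-0.157,"ay":0,"az":0,"hand":1},{"dx":0,"dy":-0.03,"dz":2.32,"ax":-0.183,"ay":0,"az":0,"hand":1},{"dx":0,"dy":0.01,"dz":2.55,"ax":-0.209,"ay":0,"az":0,"hand":1},{"dx":0,"dy":0.06,"dz":2.7,"ax":-0.235,"ay":0,"az":0,"hand":1},{"dx":0,"dy":0.12,"dz":2.86,"ax":-0.261,"ay":0,"az":0,"hand":1}]}}

```text
clock: 8.65
eef_pos: [467.0, -18.3, 47.1]
tool_rot: [-3.023, -0.0, 1.483]
force: [0.6, 0.4, -2.8]
width: 17.8
gripper_force: 59.1
```

```bash
python3 - <<'E'
from h import *
where()
for th,nz in((4,23.5),(1,29),(-2,35),(-5,41)):tgt(max(-.5,(nz-6)*.364-1.5),nz,th)
E
```

```text
bin pos [ 4.1 -0.2 17.6] zyx deg [ 0.1  6.8 -0. ]
tcp [466.6 -17.9  45.7] d [ 0.04 -0.03  0.14] a [-0.049  0.     0.002] | at [467.  -18.3  47.1] [-3.023 -0.     1.483] F [ 0.6  0.4 -2.8] w 17.8 t 8.65 q [-0.18  0.75  0.25  2.06 -0.38  0.5   0.27]
tcp [467.7 -18.   43.3] d [0.04 0.1  0.37] a [-0.101 -0.     0.002] | at [467.  -18.3  47.1] [-3.023 -0.     1.483] F [ 0.6  0.4 -2.8] w 17.8 t 8.65 q [-0.18  0.75  0.25  2.06 -0.38  0.5   0.27]
tcp [469.3 -18.1  41.4] d [0.04 0.29 0.54] a [-0.153 -0.     0.002] | at [467.  -18.3  47.1] [-3.023 -0.     1.483] F [ 0.6  0.4 -2.8] w 17.8 t 8.65 q [-0.18  0.75  0.25  2.06 -0.38  0.5   0.27]
tcp [471.3 -18.3  39.5] d [0.04 0.52 0.71] a [-0.206 -0.     0.002] | at [467.  -18.3  47.1] [-3.023 -0.     1.483] F [ 0.6  0.4 -2.8] w 17.8 t 8.65 q [-0.18  0.75  0.25  2.06 -0.38  0.5   0.27]
```

{"method": "send_rows", "body": {"series": [{"dx":0,"dy":-0.03,"dz":0.07,"ax":-0.025,"ay":0,"az":0,"hand":1},{"dx":0,"dy":-0.03,"dz":0.14,"ax":-0.049,"ay":0,"az":0,"hand":1},{"dx":0,"dy":0.03,"dz":0.25,"ax":-0.075,"ay":0,"az":0,"hand":1},{"dx":0,"dy":0.1,"dz":0.37,"ax":-0.1,"ay":0,"az":0,"hand":1},{"dx":0,"dy":0.2,"dz":0.45,"ax":-0.127,"ay":0,"az":0,"hand":1},{"dx":0,"dy":0.29,"dz":0.54,"ax":-0.153,"ay":0,"az":0,"hand":1},{"dx":0,"dy":0.4,"dz":0.6,"ax":-0.18,"ay":0,"az":0,"hand":1},{"dx":0,"dy":0.4,"dz":0.6,"ax":-0.18,"ay":0,"az":0,"hand":1}]}}

```text
clock: 9.45
eef_pos: [469.9, -18.6, 40.8]
tool_rot: [3.081, -0.0, 1.483]
force: [-0.3, 0.0, -3.1]
width: 17.5
gripper_force: 59.8
```

```bash
python3 - <<'E'
from h import *
where()
w=get_image("wrist");np.savez("pics/w7.npz",**w);s=get_image("side");np.savez("pics/s7.npz",**s)
o,R=scoop_now(G)
print([proj(w,R.apply(X)+o).round().tolist() for X in((100,-19,11.5),(100,0,11.5),(100,19,11.5),(120,0,20),(140,0,21))])
a=cv2.resize(crop("w7",(330,130,512,330),4),(398,437));b=cv2.resize(crop("s7",(235,150,345,260),4),(398,398))
o=np.zeros((440,800,3),np.uint8);o[:437,:398]=a;o[:398,400:798]=b;cv2.imwrite("pics/v7.png",cv2.convertScaleAbs(o,alpha=1.3))
rel((0,0,0),(3.14,0,1.48))
E
```

```text
bin pos [ 9.8 -0.3 38.2] zyx deg [ 0.1 -3.5  0. ]
[[417.0, 269.0], [422.0, 242.0], [427.0, 214.0], [463.0, 248.0], [498.0, 249.0]]
d [ -2.29 -47.12   1.26] a [0.058 0.    0.003] | at [469.8 -18.6  40.7] [3.082 0.    1.483] F [-0.1  0.8 -2.2] w 17.5 t 9.55 q [-0.21  0.73  0.27  2.21 -0.83  0.23  0.72]
```

View pics/v7.png

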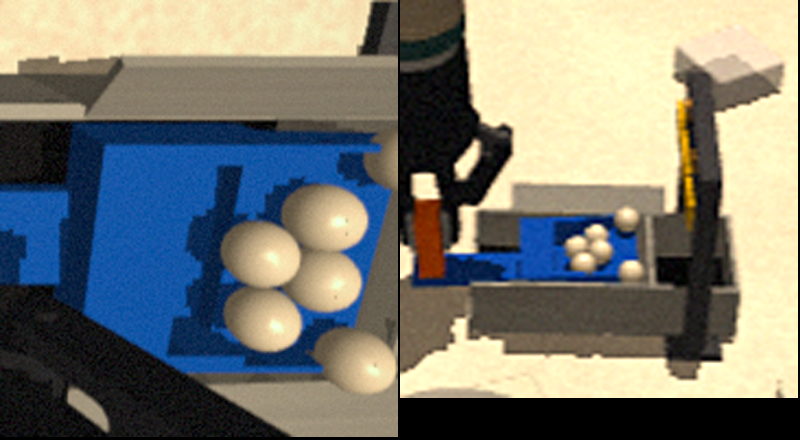

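The wrist crop shows four balls near the groove and deck and two at the nose edge, (350,360) and (390,160), probably still rolling. I'll jog gently and then locate the balls numerically.

{"method": "send_rows", "body": {"series": [{"dx":0.2,"dy":0,"dz":0,"ax":0,"ay":0,"az":0,"hand":1},{"dx":-0.2,"dy":0,"dz":0,"ax":0,"ay":0,"az":0,"hand":1},{"dx":0.2,"dy":0,"dz":0,"ax":0,"ay":0,"az":0,"hand":1},{"dx":0,"dy":0,"dz":0,"ax":0,"ay":0,"az":0,"hand":1},{"dx":0,"dy":0,"dz":0,"ax":0,"ay":0,"az":0,"hand":1},{"dx":0,"dy":0,"dz":0,"ax":0,"ay":0,"az":0,"hand":1}]}}

```text
clock: 10.15
eef_pos: [469.5, -18.6, 40.6]
tool_rot: [3.083, -0.0, 1.483]
force: [-0.6, 0.4, -2.5]
width: 17.2
gripper_force: 59.9
```

```bash
cat > balls.py <<'E'
from h import *
from scipy.optimize import least_squares
def balls(tag):
    w=get_image("wrist");np.savez(f"pics/{tag}.npz",**w);o,R=scoop_now(G)
    g=cv2.cvtColor(w["pixels"],cv2.COLOR_RGB2HSV);m=((g[:,:,1]<110)&(g[:,:,2]>60)&((g[:,:,0]<30)|(g[:,:,0]>170))).astype(np.uint8)*255
    P=lambda X:proj(w,R.apply(X)+o)
    h=cv2.convexHull(np.array([P(X) for X in((80,-33,14),(80,33,14),(160,33,20),(160,-33,20))]).astype(np.int32))
    roi=np.zeros_like(m);cv2.fillConvexPoly(roi,h,255)
    gray=cv2.GaussianBlur(cv2.cvtColor(w["pixels"],cv2.COLOR_RGB2GRAY),(0,0),3)
    gr=cv2.cvtColor(w["pixels"],cv2.COLOR_RGB2GRAY)
    big=cv2.resize(gr,None,fx=2,fy=2,interpolation=cv2.INTER_CUBIC)
    c=cv2.HoughCircles(cv2.GaussianBlur(big,(0,0),2),cv2.HOUGH_GRADIENT,1.5,36,param1=80,param2=22,minRadius=24,maxRadius=44)
    cam=-w["R"].T@w["t"]
    for u,v,r in(c[0]/2 if c is not None else []):
        if not(350<u<512 and 150<v<340):continue
        i=w["pixels"][int(v),min(int(u),511)].astype(int)
        if i[2]>i[0]:continue
        d=R.inv().apply(w["R"].T@np.linalg.inv(w["mtx"])@np.array([u,v,1.]));cs=R.inv().apply(cam-o)
        z=lambda zz:(cs+d*(zz-cs[2])/d[2])[:2].round(0).tolist()
        print("px",round(u),round(v),"r",round(r,1),"z11.5",z(11.5),"z21",z(21))
E
python3 - <<'E'
from balls import *
balls("w8");where()
t=get_image("side");np.savez("pics/s8.npz",**t)
E
```

```text
px 359 328 r 20.7 z11.5 [67.0, -66.0] z21 [63.0, -57.0]
px 465 219 r 13.3 z11.5 [124.0, 15.0] z21 [116.0, 19.0]
px 465 285 r 12.3 z11.5 [134.0, -31.0] z21 [125.0, -24.0]
px 449 263 r 13.3 z11.5 [120.0, -15.0] z21 [112.0, -9.0]
px 423 242 r 12.8 z11.5 [101.0, 0.0] z21 [94.0, 5.0]
px 426 213 r 14.6 z11.5 [100.0, 19.0] z21 [93.0, 23.0]
px 416 267 r 15.6 z11.5 [99.0, -18.0] z21 [93.0, -12.0]
bin pos [ 9.4 -0.2 37.8] zyx deg [ 0.1 -3.4  0. ]
```

Located: three balls seated at about (100, −18/0/19) and three on the deck. Lifting.

```bash
python3 - <<'E'
from h import *
where((77.5,0,22.5));tgt(-63,90,-1,pt=(77.5,0,22.5));tgt(36,90,-1,pt=(77.5,0,22.5))
E
```

```text
bin pos [-63.7  -0.3  45.2] zyx deg [ 0.1 -3.4  0. ]
tcp [470.1 -18.2  88.6] d [ 0.04  0.34 -4.8 ] a [ 0.042 -0.     0.001] | at [469.5 -18.5  40.5] [ 3.083 -0.     1.483] F [ 0.2 -0.5 -1.6] w 17.4 t 10.25 q [-0.21  0.73  0.27  2.21 -0.84  0.24  0.72]
tcp [568.7 -27.   88.6] d [ 0.03 10.22 -4.21] a [ 0.042 -0.     0.001] | at [469.5 -18.5  40.5] [ 3.083 -0.     1.483] F [ 0.2 -0.5 -1.6] w 17.4 t 10.25 q [-0.21  0.73  0.27  2.21 -0.84  0.24  0.72]
```

{"method": "send_rows", "body": {"series": [{"dx":0,"dy":0,"dz":-0.3,"ax":0,"ay":0,"az":0,"hand":1},{"dx":0,"dy":0.02,"dz":-0.8,"ax":0.005,"ay":0,"az":0,"hand":1},{"dx":0,"dy":0.06,"dz":-1.4,"ax":0.01,"ay":0,"az":0,"hand":1},{"dx":0,"dy":0.1,"dz":-2.0,"ax":0.015,"ay":0,"az":0,"hand":1},{"dx":0,"dy":0.15,"dz":-2.7,"ax":0.02,"ay":0,"az":0,"hand":1},{"dx":0,"dy":0.2,"dz":-3.4,"ax":0.025,"ay":0,"az":0,"hand":1},{"dx":0,"dy":0.26,"dz":-4.0,"ax":0.03,"ay":0,"az":0,"hand":1},{"dx":0,"dy":0.3,"dz":-4.5,"ax":0.035,"ay":0,"az":0,"hand":1},{"dx":0,"dy":0.34,"dz":-4.8,"ax":0.035,"ay":0,"az":0,"hand":1},{"dx":0,"dy":0.34,"dz":-4.8,"ax":0.035,"ay":0,"az":0,"hand":1}]}}

```text
clock: 11.25
eef_pos: [470.3, -18.5, 89.0]
tool_rot: [3.117, -0.0, 1.483]
force: [-0.5, -0.3, -2.8]
width: 17.2
gripper_force: 59.9
```

```bash
python3 - <<'E'
from balls import *
balls("w9");where((77.5,0,22.5));where((48,0,0));tgt(36,90,-1,pt=(77.5,0,22.5))
E
```

```text
px 459 285 r 14.9 z11.5 [131.0, -32.0] z21 [122.0, -25.0]
px 463 221 r 15.8 z11.5 [123.0, 14.0] z21 [116.0, 18.0]
px 420 243 r 14.8 z11.5 [100.0, -0.0] z21 [93.0, 4.0]
px 416 270 r 13.3 z11.5 [100.0, -20.0] z21 [94.0, -14.0]
px 447 264 r 15.3 z11.5 [120.0, -16.0] z21 [112.0, -10.0]
px 427 215 r 13.5 z11.5 [101.0, 18.0] z21 [94.0, 22.0]
px 476 316 r 20.7 z11.5 [147.0, -56.0] z21 [138.0, -48.0]
bin pos [-63.   -0.2  90.7] zyx deg [ 0.1 -1.4  0. ]
bin pos [-91.9  -0.2  67.5] zyx deg [ 0.1 -1.4  0. ]
tcp [568.7 -27.   88.6] d [0.02 9.9  0.25] a [ 0.007 -0.     0.002] | at [470.  -18.5  88.8] [ 3.117 -0.     1.483] F [-0.   0.3 -3.3] w 17.5 t 11.3 q [-0.34  0.67  0.47  2.16 -0.72  0.44  0.62]
```

{"method": "send_rows", "body": {"series": [{"dx":0,"dy":0.2,"dz":0,"ax":0,"ay":0,"az":0,"hand":1},{"dx":0,"dy":0.7,"dz":0.02,"ax":0,"ay":0,"az":0,"hand":1},{"dx":0,"dy":1.5,"dz":0.04,"ax":0,"ay":0,"az":0,"hand":1},{"dx":0,"dy":2.4,"dz":0.06,"ax":0,"ay":0,"az":0,"hand":1},{"dx":0,"dy":3.4,"dz":0.08,"ax":0,"ay":0,"az":0,"hand":1},{"dx":0,"dy":4.4,"dz":0.11,"ax":0,"ay":0,"az":0,"hand":1},{"dx":0,"dy":5.4,"dz":0.14,"ax":0,"ay":0,"az":0,"hand":1},{"dx":0,"dy":6.4,"dz":0.16,"ax":0,"ay":0,"az":0,"hand":1},{"dx":0,"dy":7.4,"dz":0.18,"ax":0,"ay":0,"az":0,"hand":1},{"dx":0,"dy":8.2,"dz":0.2,"ax":0,"ay":0,"az":0,"hand":1}]}}

```text
clock: 12.3
eef_pos: [552.8, -25.8, 88.6]
tool_rot: [3.117, -0.0, 1.483]
force: [0.1, 0.1, -2.0]
width: 17.2
gripper_force: 59.9
```

{"method": "send_rows", "body": {"series": [{"dx":0,"dy":0.7,"dz":0.02,"ax":0,"ay":0,"az":0,"hand":1},{"dx":0,"dy":1.2,"dz":0.03,"ax":0,"ay":0,"az":0,"hand":1},{"dx":0,"dy":1.55,"dz":0.04,"ax":0,"ay":0,"az":0,"hand":1},{"dx":0,"dy":1.7,"dz":0.04,"ax":0,"ay":0,"az":0,"hand":1},{"dx":0,"dy":1.7,"dz":0.04,"ax":0,"ay":0,"az":0,"hand":1},{"dx":0,"dy":1.7,"dz":0.04,"ax":0,"ay":0,"az":0,"hand":1}]}}

```text
clock: 12.9
eef_pos: [568.3, -27.2, 88.6]
tool_rot: [3.118, -0.0, 1.483]
force: [-0.2, -0.9, -3.8]
width: 17.0
gripper_force: 59.9
```

```bash
python3 - <<'E'
from balls import *
balls("w10");where((77.5,0,22.5));tgt(36,112,-0.5,pt=(77.5,0,22.5))
s=get_image("side");np.savez("pics/s10.npz",**s)
o,R=scoop_now(G);print([proj(s,R.apply(X)+o).round(1).tolist() for X in((0,-12,60),(65,-34,22.5),(150,-34,13))])
E
```

```text
px 462 285 r 13.1 z11.5 [131.0, -31.0] z21 [123.0, -25.0]
px 493 170 r 20.7 z11.5 [134.0, 46.0] z21 [125.0, 48.0]
px 466 220 r 12.8 z11.5 [125.0, 15.0] z21 [117.0, 19.0]
px 378 174 r 18.2 z11.5 [67.0, 44.0] z21 [63.0, 46.0]
bin pos [35.7 -0.1 90.5] zyx deg [ 0.1 -1.3  0. ]
tcp [568.7 -27.  111.3] d [ 0.02  0.09 -2.27] a [ 0.015 -0.     0.001] | at [568.3 -27.2  88.6] [ 3.118 -0.     1.483] F [-0.5 -1.  -2.5] w 17.4 t 12.95 q [-0.34  0.77  0.54  1.9  -0.66  0.63  0.53]
[[282.2, 195.2], [308.1, 212.2], [341.7, 215.1]]
```

{"method": "send_rows", "body": {"series": [{"dx":0,"dy":0.02,"dz":-0.2,"ax":0.002,"ay":0,"az":0,"hand":1},{"dx":0,"dy":0.04,"dz":-0.5,"ax":0.004,"ay":0,"az":0,"hand":1},{"dx":0,"dy":0.06,"dz":-0.9,"ax":0.006,"ay":0,"az":0,"hand":1},{"dx":0,"dy":0.08,"dz":-1.3,"ax":0.008,"ay":0,"az":0,"hand":1},{"dx":0,"dy":0.09,"dz":-1.7,"ax":0.01,"ay":0,"az":0,"hand":1},{"dx":0,"dy":0.09,"dz":-2.0,"ax":0.01,"ay":0,"az":0,"hand":1},{"dx":0,"dy":0.09,"dz":-2.2,"ax":0.01,"ay":0,"az":0,"hand":1},{"dx":0,"dy":0.09,"dz":-2.2,"ax":0.01,"ay":0,"az":0,"hand":1}]}}

```text
clock: 13.8
eef_pos: [569.2, -27.3, 111.0]
tool_rot: [3.127, -0.0, 1.483]
force: [0.4, -1.1, -2.1]
width: 17.3
gripper_force: 59.9
```

```bash
python3 - <<'E'
from h import *
where((77.5,0,22.5));tgt(36,119,-0.5,pt=(77.5,0,22.5))
E
```

```text
bin pos [ 3.660e+01 -1.000e-01  1.122e+02] zyx deg [ 0.1 -0.8  0. ]
tcp [568.7 -27.  118.3] d [ 0.02 -0.05 -0.73] a [ 0.006 -0.     0.001] | at [569.2 -27.3 111. ] [ 3.127 -0.     1.483] F [ 0.4 -1.1 -2.1] w 17.3 t 13.8 q [-0.36  0.75  0.58  1.88 -0.62  0.69  0.5 ]
```

{"method": "send_rows", "body": {"series": [{"dx":0,"dy":0,"dz":-0.15,"ax":0,"ay":0,"az":0,"hand":1},{"dx":0,"dy":0,"dz":-0.3,"ax":0,"ay":0,"az":0,"hand":1},{"dx":0,"dy":0,"dz":-0.45,"ax":0,"ay":0,"az":0,"hand":1},{"dx":0,"dy":0,"dz":-0.6,"ax":0,"ay":0,"az":0,"hand":1},{"dx":0,"dy":0,"dz":-0.7,"ax":0,"ay":0,"az":0,"hand":1},{"dx":0,"dy":0,"dz":-0.7,"ax":0,"ay":0,"az":0,"hand":1}]}}

```text
clock: 14.4
eef_pos: [568.9, -27.2, 117.7]
tool_rot: [3.128, -0.0, 1.483]
force: [0.1, -0.8, -4.8]
width: 17.2
gripper_force: 59.5
```

```bash
python3 - <<'E'
from balls import *
balls("w11");where((77.5,0,22.5));tgt(-48,119,-0.5,pt=(77.5,0,22.5))
g0=np.load("pics/s10.npz")["pixels"];s=get_image("side");np.savez("pics/s11.npz",**s)
for im in(g0,s["pixels"]):
    h=cv2.cvtColor(im,cv2.COLOR_RGB2HSV);m=cv2.inRange(h,(20,150,70),(32,255,255));m[:, :300]=0
    v,u=np.where(m[:,300:345]);print("yellow",len(v),u.min()+300,u.max()+300,v.min(),v.max(),v.mean().round(2))
E
```

```text
px 423 242 r 12.2 z11.5 [101.0, 0.0] z21 [94.0, 5.0]
px 438 223 r 19.0 z11.5 [108.0, 13.0] z21 [101.0, 17.0]
px 356 326 r 20.6 z11.5 [65.0, -64.0] z21 [61.0, -55.0]
px 416 269 r 14.5 z11.5 [99.0, -19.0] z21 [93.0, -13.0]
px 364 167 r 14.0 z11.5 [59.0, 48.0] z21 [55.0, 50.0]
bin pos [ 3.630e+01 -1.000e-01  1.187e+02] zyx deg [ 0.1 -0.8  0. ]
tcp [485.  -19.5 118.3] d [ 0.03 -8.42 -0.19] a [ 0.005 -0.     0.001] | at [568.9 -27.2 117.6] [ 3.128 -0.     1.483] F [ 0.  -1.3 -4.7] w 17.2 t 14.45 q [-0.37  0.74  0.59  1.87 -0.61  0.7   0.49]
yellow 2801 300 344 0 210 55.67
yellow 2750 301 344 0 210 55.74
```

```bash
python3 - <<'E'
from h import *
for f in("s6","s10","s11"):
    g=np.load(f"pics/{f}.npz");im=g["pixels"]
    h=cv2.cvtColor(im,cv2.COLOR_RGB2HSV);m=cv2.inRange(h,(20,150,70),(32,255,255))[165:225,295:330]
    v,u=np.where(m);print(f,len(v),u.min()+295,u.max()+295,v.min()+165,v.max()+165,v.mean()+165,u.mean()+295)
for z in(115,119):print(z,[proj(g,Ro.from_euler("z",BW).apply((36,y,z))+[BX,BY,0]).round(1).tolist() for y in(-62,62)])
E
```

```text
s6 75 312 316 178 212 194.2 313.6933333333333
s10 76 312 316 178 210 193.81578947368422 313.64473684210526
s11 70 312 316 177 210 192.92857142857142 313.75714285714287
115 [[314.7, 211.7], [311.3, 182.1]]
119 [[314.9, 210.4], [311.4, 180.9]]
```

The blade is lifted about 3–4 mm: the yellow edge moved up about 1 px and the force rose about 2.3 N. Drawing back.

{"method": "send_rows", "body": {"series": [{"dx":0,"dy":-0.3,"dz":0,"ax":0,"ay":0,"az":0,"hand":1},{"dx":0,"dy":-0.8,"dz":-0.01,"ax":0,"ay":0,"az":0,"hand":1},{"dx":0,"dy":-1.3,"dz":-0.02,"ax":0,"ay":0,"az":0,"hand":1},{"dx":0,"dy":-1.8,"dz":-0.03,"ax":0,"ay":0,"az":0,"hand":1},{"dx":0,"dy":-2.3,"dz":-0.04,"ax":0,"ay":0,"az":0,"hand":1},{"dx":0,"dy":-2.8,"dz":-0.05,"ax":0,"ay":0,"az":0,"hand":1},{"dx":0,"dy":-3.2,"dz":-0.06,"ax":0,"ay":0,"az":0,"hand":1},{"dx":0,"dy":-3.6,"dz":-0.06,"ax":0,"ay":0,"az":0,"hand":1},{"dx":0,"dy":-4.0,"dz":-0.07,"ax":0,"ay":0,"az":0,"hand":1}]}}

```text
clock: 15.4
eef_pos: [528.9, -23.7, 117.9]
tool_rot: [3.127, -0.0, 1.483]
force: [1.6, 0.3, -5.3]
width: 17.0
gripper_force: 59.5
```

```bash
python3 - <<'E'
from balls import *
balls("w12");where((77.5,0,22.5));tgt(-14,119,-0.8,pt=(77.5,0,22.5))
E
```

```text
px 417 270 r 12.5 z11.5 [102.0, -20.0] z21 [95.0, -14.0]
px 421 240 r 14.5 z11.5 [100.0, 1.0] z21 [94.0, 6.0]
px 428 214 r 12.4 z11.5 [102.0, 19.0] z21 [95.0, 22.0]
px 502 330 r 17.2 z11.5 [169.0, -68.0] z21 [158.0, -59.0]
px 378 300 r 21.5 z11.5 [79.0, -43.0] z21 [74.0, -36.0]
px 432 173 r 20.7 z11.5 [100.0, 44.0] z21 [94.0, 46.0]
bin pos [ -4.8  -0.2 118.8] zyx deg [ 0.1 -0.7  0. ]
tcp [518.9 -22.5 117.9] d [ 0.03 -0.92 -0.02] a [-0.001 -0.001  0.001] | at [528.  -23.6 117.8] [ 3.129e+00 -1.000e-03  1.483e+00] F [ 0.3 -0.5 -4.3] w 17.3 t 15.45 q [-0.38  0.69  0.58  1.98 -0.63  0.63  0.52]
```

{"method": "send_rows", "body": {"series": [{"dx":0,"dy":-0.3,"dz":0,"ax":0,"ay":0,"az":0,"hand":1},{"dx":0,"dy":-0.6,"dz":-0.01,"ax":0,"ay":0,"az":0,"hand":1},{"dx":0,"dy":-0.9,"dz":-0.01,"ax":0,"ay":0,"az":0,"hand":1},{"dx":0,"dy":-1.2,"dz":-0.02,"ax":0,"ay":0,"az":0,"hand":1},{"dx":0,"dy":-1.6,"dz":-0.02,"ax":0,"ay":0,"az":0,"hand":1},{"dx":0,"dy":-2.1,"dz":-0.03,"ax":0,"ay":0,"az":0,"hand":1},{"dx":0,"dy":-2.6,"dz":-0.03,"ax":0,"ay":0,"az":0,"hand":1},{"dx":0,"dy":-3.1,"dz":-0.04,"ax":0,"ay":0,"az":0,"hand":1},{"dx":0,"dy":-3.6,"dz":-0.04,"ax":0,"ay":0,"az":0,"hand":1},{"dx":0,"dy":-4.1,"dz":-0.05,"ax":0,"ay":0,"az":0,"hand":1}]}}

```text
clock: 16.45
eef_pos: [487.9, -20.1, 117.9]
tool_rot: [3.127, -0.0, 1.483]
force: [0.5, -0.6, -1.5]
width: 17.2
gripper_force: 60.1
```

{"method": "send_rows", "body": {"series": [{"dx":0,"dy":-0.5,"dz":-0.01,"ax":0,"ay":0,"az":0,"hand":1},{"dx":0,"dy":-1.0,"dz":-0.01,"ax":0,"ay":0,"az":0,"hand":1},{"dx":0,"dy":-1.4,"dz":-0.02,"ax":0,"ay":0,"az":0,"hand":1},{"dx":0,"dy":-1.6,"dz":-0.02,"ax":0,"ay":0,"az":0,"hand":1},{"dx":0,"dy":-1.6,"dz":-0.02,"ax":0,"ay":0,"az":0,"hand":1}]}}

```text
clock: 16.95
eef_pos: [472.1, -18.7, 117.7]
tool_rot: [3.128, -0.0, 1.483]
force: [0.5, 0.6, -2.1]
width: 16.9
gripper_force: 60.0
```

```bash
python3 - <<'E'
from balls import *
balls("w13");where((77.5,0,22.5))
s=get_image("side");np.savez("pics/s13.npz",**s)
# pan fit: ellipse in top image (initial) and side
from fit import fit
for n,c,f in(("top",(300,165,375,245),"top0"),):
    g=np.load(f"pics/{f}.npz");im=g["pixels"][c[1]:c[3],c[0]:c[2]]
    e=cv2.Canny(cv2.GaussianBlur(cv2.cvtColor(im,cv2.COLOR_RGB2GRAY),(0,0),1),20,60);v,u=np.where(e)
    P=np.array([ray(g,a+c[0],b+c[1],44)[:2] for a,b in zip(u,v)])
    best=max(((np.sum(np.abs(np.hypot(*(P-[x,y]).T)-80)<2),x,y) for x in range(455,495) for y in range(-275,-230)));print(n,best,len(P))
g=np.load("pics/side0.npz");c=(205,250,295,320);im=g["pixels"][c[1]:c[3],c[0]:c[2]]
e=cv2.Canny(cv2.GaussianBlur(cv2.cvtColor(im,cv2.COLOR_RGB2GRAY),(0,0),1),20,60);v,u=np.where(e)
P=np.array([ray(g,a+c[0],b+c[1],44)[:2] for a,b in zip(u,v)])
print(max(((np.sum(np.abs(np.hypot(*(P-[x,y]).T)-80)<2),x,y) for x in range(455,495) for y in range(-275,-230))),len(P))
E
```

```text
px 428 215 r 12.8 z11.5 [100.0, 18.0] z21 [94.0, 22.0]
px 423 243 r 12.3 z11.5 [100.0, -0.0] z21 [94.0, 4.0]
px 414 270 r 14.9 z11.5 [98.0, -20.0] z21 [92.0, -14.0]
px 360 328 r 19.9 z11.5 [68.0, -65.0] z21 [64.0, -57.0]
px 476 175 r 13.2 z11.5 [124.0, 43.0] z21 [116.0, 45.0]
px 382 303 r 21.5 z11.5 [80.0, -45.0] z21 [75.0, -38.0]
px 457 302 r 16.6 z11.5 [131.0, -44.0] z21 [123.0, -37.0]
bin pos [-60.6  -0.3 118.9] zyx deg [ 0.1 -0.8  0. ]
top (np.int64(144), 475, -248) 440
(np.int64(168), 473, -253) 475
```

```bash
cat >> h.py <<'E'
def pan(z,psi=-.5,px=474,py=-251.,pitch=0.):
    Rs=Ro.from_euler("z",psi)*Ro.from_euler("y",pitch);tcp=np.array([px,py,z])-Rs.apply((48,0,0))+Rs.apply(G)
    print("tcp",tcp.round(1),end=" ");rel(tcp,(Rs*ST.inv()).as_euler("xyz"))
E
python3 -c "
from h import *
pan(95)"
```

```text
tcp [ 433.2 -222.4  117.5] d [-2.064e+01 -2.140e+00 -1.000e-02] a [ 0.014 -0.003  0.412] | at [472.6 -18.7 117.8] [ 3.127 -0.     1.483] F [-0.3 -0.5 -2.4] w 17.6 t 17.05 q [-0.39  0.63  0.56  2.13 -0.65  0.54  0.56]
```

{"method": "send_rows", "body": {"series": [{"dx":-0.3,"dy":-0.05,"dz":0,"ax":0.0,"ay":0,"az":0.005,"hand":1},{"dx":-1.0,"dy":-0.1,"dz":0,"ax":0.0,"ay":0,"az":0.015,"hand":1},{"dx":-2.0,"dy":-0.2,"dz":0,"ax":0.0,"ay":0,"az":0.035,"hand":1},{"dx":-3.2,"dy":-0.3,"dz":0,"ax":0.0,"ay":0,"az":0.06,"hand":1},{"dx":-4.6,"dy":-0.45,"dz":0,"ax":0.0,"ay":0,"az":0.09,"hand":1},{"dx":-6.0,"dy":-0.6,"dz":0,"ax":0.0,"ay":0,"az":0.12,"hand":1},{"dx":-7.4,"dy":-0.75,"dz":0,"ax":0.0,"ay":0,"az":0.15,"hand":1},{"dx":-8.8,"dy":-0.9,"dz":0,"ax":0.0,"ay":0,"az":0.18,"hand":1},{"dx":-10.2,"dy":-1.05,"dz":0,"ax":0.0,"ay":0,"az":0.21,"hand":1},{"dx":-11.6,"dy":-1.2,"dz":0,"ax":0.0,"ay":0,"az":0.24,"hand":1}]}}

```text
clock: 18.05
eef_pos: [449.9, -134.5, 117.5]
tool_rot: [3.128, -0.004, 1.24]
force: [0.6, 0.1, -2.6]
width: 17.2
gripper_force: 60.0
```

```bash
python3 -c "
from h import *
pan(95)"
```

```text
tcp [ 433.2 -222.4  117.5] d [-8.86  1.27 -0.01] a [ 0.013 -0.005  0.169] | at [ 449.9 -134.5  117.5] [ 3.128 -0.004  1.24 ] F [ 0.6  0.1 -2.6] w 17.2 t 18.05 q [-0.16  0.63  0.59  2.14 -0.69  0.55  0.61]
```

{"method": "send_rows", "body": {"series": [{"dx":-1.2,"dy":0.17,"dz":0,"ax":0.002,"ay":0,"az":0.025,"hand":1},{"dx":-2.5,"dy":0.35,"dz":0,"ax":0.004,"ay":-0.002,"az":0.05,"hand":1},{"dx":-3.8,"dy":0.55,"dz":0,"ax":0.006,"ay":-0.003,"az":0.075,"hand":1},{"dx":-5.1,"dy":0.75,"dz":0,"ax":0.008,"ay":-0.004,"az":0.1,"hand":1},{"dx":-6.3,"dy":0.9,"dz":0,"ax":0.01,"ay":-0.005,"az":0.125,"hand":1},{"dx":-7.4,"dy":1.05,"dz":0,"ax":0.012,"ay":-0.005,"az":0.145,"hand":1},{"dx":-8.2,"dy":1.18,"dz":0,"ax":0.013,"ay":-0.005,"az":0.16,"hand":1},{"dx":-8.7,"dy":1.25,"dz":0,"ax":0.013,"ay":-0.005,"az":0.167,"hand":1},{"dx":-8.86,"dy":1.27,"dz":0,"ax":0.013,"ay":-0.005,"az":0.169,"hand":1},{"dx":-8.86,"dy":1.27,"dz":0,"ax":0.013,"ay":-0.005,"az":0.169,"hand":1}]}}

```text
clock: 19.05
eef_pos: [433.7, -221.0, 117.3]
tool_rot: [-3.142, -0.0, 1.074]
force: [0.8, 1.1, -1.9]
width: 16.9
gripper_force: 60.0
```

```bash
python3 -c "
from balls import *
balls('w14');pan(46.5)
t=get_image('top');np.savez('pics/t14.npz',**t);s=get_image('side');np.savez('pics/s14.npz',**s)
h=cv2.cvtColor(t['pixels'],cv2.COLOR_RGB2HSV)
o,R=scoop_now(G)
for nm,X in (('mid',(48,0,0)),('nose',(150,0,13)),('lb+',(65,34,22.5)),('lb-',(65,-34,22.5)),('n+',(150,34,13.3)),('n-',(150,-34,13.3))): print(nm,(R.apply(X)+o).round(1),proj(t,R.apply(X)+o).round(1),proj(s,R.apply(X)+o).round(1))
for im in(t,s):
  h=cv2.cvtColor(im['pixels'],cv2.COLOR_RGB2HSV);m=cv2.inRange(h,(98,90,20),(128,255,255));n,l,st,c=cv2.connectedComponentsWithStats(m);print([q.tolist() for q in st[1:] if q[4]>60])
"
```

```text
px 417 273 r 12.8 z11.5 [101.0, -22.0] z21 [95.0, -16.0]
px 427 219 r 14.2 z11.5 [101.0, 16.0] z21 [95.0, 19.0]
px 420 247 r 15.4 z11.5 [100.0, -4.0] z21 [94.0, 1.0]
px 463 306 r 15.8 z11.5 [136.0, -48.0] z21 [128.0, -40.0]
tcp [ 433.2 -222.4   69. ] d [-0.18  0.03  4.83] a [-0.    -0.     0.004] | at [ 433.7 -220.7  117.3] [-3.141 -0.     1.075] F [-1.1  0.  -2.2] w 17.2 t 19.1 q [-0.    0.67  0.63  2.08 -0.7   0.61  0.63]
mid [ 474.7 -248.9   94.8] [339.2 200.8] [249.8 264.2]
nose [ 564.4 -297.4  107.8] [357.7 167.9] [293.5 274.5]
lb+ [ 505.9 -227.1  117.3] [332.5 188.3] [263.2 249.2]
lb- [ 473.5 -286.9  117.3] [355.  200.6] [250.1 269.7]
n+ [ 580.6 -267.5  108.1] [346.6 161.9] [299.2 263.9]
n- [ 548.3 -327.3  108.1] [368.8 173.9] [287.5 285.5]
[[332, 163, 34, 27, 312], [51, 193, 58, 39, 873]]
[[114, 0, 27, 32, 453], [158, 0, 19, 31, 407], [221, 251, 77, 37, 1296]]
```

{"method": "send_rows", "body": {"series": [{"dx":-0.1,"dy":0,"dz":0.3,"ax":0,"ay":0,"az":0.002,"hand":1},{"dx":-0.15,"dy":0,"dz":0.9,"ax":0,"ay":0,"az":0.004,"hand":1},{"dx":-0.2,"dy":0,"dz":1.6,"ax":0,"ay":0,"az":0.004,"hand":1},{"dx":-0.2,"dy":0,"dz":2.4,"ax":0,"ay":0,"az":0.004,"hand":1},{"dx":-0.2,"dy":0,"dz":3.2,"ax":0,"ay":0,"az":0.004,"hand":1},{"dx":-0.2,"dy":0,"dz":3.9,"ax":0,"ay":0,"az":0.004,"hand":1},{"dx":-0.2,"dy":0,"dz":4.4,"ax":0,"ay":0,"az":0.004,"hand":1},{"dx":-0.2,"dy":0,"dz":4.6,"ax":0,"ay":0,"az":0.004,"hand":1},{"dx":-0.2,"dy":0,"dz":4.7,"ax":0,"ay":0,"az":0.004,"hand":1},{"dx":-0.2,"dy":0,"dz":4.7,"ax":0,"ay":0,"az":0.004,"hand":1}]}}

```text
clock: 20.2
eef_pos: [432.8, -223.1, 70.4]
tool_rot: [3.141, 0.0, 1.07]
force: [0.3, 0.1, -2.9]
width: 17.5
gripper_force: 59.9
```

```bash
python3 -c "
from h import *
pan(44)"
```

```text
tcp [ 433.2 -222.4   66.5] d [ 0.08 -0.    0.39] a [ 0.     0.    -0.001] | at [ 432.8 -223.1   70.4] [3.141 0.    1.07 ] F [ 0.3  0.1 -2.9] w 17.5 t 20.2 q [ 0.07  0.74  0.53  2.11 -0.79  0.5   0.7 ]
```

{"method": "send_rows", "body": {"series": [{"dx":0,"dy":0,"dz":0.1,"ax":0,"ay":0,"az":0,"hand":1},{"dx":0,"dy":0,"dz":0.2,"ax":0,"ay":0,"az":0,"hand":1},{"dx":0,"dy":0,"dz":0.25,"ax":0,"ay":0,"az":0,"hand":1},{"dx":0,"dy":0,"dz":0.25,"ax":0,"ay":0,"az":0,"hand":1}]}}

```text
clock: 20.6
eef_pos: [432.8, -223.0, 67.9]
tool_rot: [3.141, 0.0, 1.07]
force: [-0.3, -0.3, -2.1]
width: 17.4
gripper_force: 60.0
```

{"method": "send_rows", "body": {"series": [{"dx":0,"dy":0,"dz":0.05,"ax":0,"ay":0,"az":0,"hand":1},{"dx":0,"dy":0,"dz":0.05,"ax":0,"ay":0,"az":0,"hand":1}]}}

```text
clock: 20.8
eef_pos: [432.8, -223.0, 67.4]
tool_rot: [3.141, 0.0, 1.07]
force: [0.0, 0.3, -1.7]
width: 17.4
gripper_force: 60.0
```

{"method": "send_rows", "body": {"series": [{"dx":0,"dy":0,"dz":0.05,"ax":0,"ay":0,"az":0,"hand":1},{"dx":0,"dy":0,"dz":0.05,"ax":0,"ay":0,"az":0,"hand":1}]}}

```text
clock: 21.0
eef_pos: [432.7, -223.0, 66.8]
tool_rot: [3.141, 0.0, 1.07]
force: [1.2, 0.4, -2.9]
width: 17.1
gripper_force: 60.0
```

{"method": "send_rows", "body": {"series": [{"dx":0,"dy":0,"dz":0.05,"ax":0,"ay":0,"az":0,"hand":1},{"dx":0,"dy":0,"dz":0.05,"ax":0,"ay":0,"az":0,"hand":1}]}}

```text
clock: 21.2
eef_pos: [432.7, -223.0, 66.5]
tool_rot: [3.141, 0.0, 1.07]
force: [-1.3, 0.5, 1.6]
width: 17.6
gripper_force: 60.3
```

{"method": "send_rows", "body": {"series": [{"dx":0,"dy":0,"dz":0.05,"ax":0,"ay":0,"az":0,"hand":1},{"dx":0,"dy":0,"dz":0.05,"ax":0,"ay":0,"az":0,"hand":1}]}}

```text
clock: 21.4
eef_pos: [432.8, -223.0, 66.5]
tool_rot: [3.141, -0.0, 1.07]
force: [-1.8, 0.4, 7.4]
width: 17.0
gripper_force: 61.2
```

{"method": "send_rows", "body": {"series": [{"dx":0,"dy":0,"dz":-0.08,"ax":0,"ay":0,"az":0,"hand":1},{"dx":0,"dy":0,"dz":-0.08,"ax":0,"ay":0,"az":0,"hand":0.78},{"dx":0,"dy":0,"dz":-0.08,"ax":0,"ay":0,"az":0,"hand":0.7},{"dx":0,"dy":0,"dz":-0.08,"ax":0,"ay":0,"az":0,"hand":0.6},{"dx":0,"dy":0,"dz":-0.08,"ax":0,"ay":0,"az":0,"hand":0.45},{"dx":0,"dy":0,"dz":-0.08,"ax":0,"ay":0,"az":0,"hand":0.4},{"dx":0,"dy":0,"dz":-0.08,"ax":0,"ay":0,"az":0,"hand":0.4}]}}

```text
clock: 22.1
eef_pos: [432.8, -223.0, 66.6]
tool_rot: [3.141, 0.0, 1.07]
force: [-0.5, -0.0, 0.8]
width: 51.2
gripper_force: 0.0
```

{"method": "send_rows", "body": {"series": [{"dx":0,"dy":0,"dz":-1,"ax":0,"ay":0,"az":0,"hand":0.4},{"dx":0,"dy":0,"dz":-3,"ax":0,"ay":0,"az":0,"hand":0.4},{"dx":0,"dy":0,"dz":-6,"ax":0,"ay":0,"az":0,"hand":0.4},{"dx":0,"dy":0,"dz":-9,"ax":0,"ay":0,"az":0,"hand":0.4},{"dx":0,"dy":0,"dz":-13,"ax":0,"ay":0,"az":0,"hand":0.4},{"dx":2,"dy":-3,"dz":-16,"ax":0,"ay":0,"az":0,"hand":0.4},{"dx":10,"dy":-5,"dz":-18,"ax":0,"ay":0,"az":0,"hand":0.4},{"dx":15,"dy":-5,"dz":-18,"ax":0,"ay":0,"az":0,"hand":0.4},{"dx":19,"dy":-5,"dz":-18,"ax":0,"ay":0,"az":0,"hand":0.4},{"dx":19,"dy":-5,"dz":-18,"ax":0,"ay":0,"az":0,"hand":0.4}]}}

```text
clock: 23.1
eef_pos: [481.6, -27.3, 247.3]
tool_rot: [3.141, -0.002, 1.076]
force: [0.0, -0.8, 0.2]
width: 51.1
gripper_force: 0.0
```

```bash
python3 -c "
from h import *
t=get_image('top');np.savez('pics/t20.npz',**t);s=get_image('side');np.savez('pics/s20.npz',**s)
a=cv2.resize(crop('t20',(230,110,390,260),3),(400,375));b=cv2.resize(crop('s20',(190,170,350,340),3),(398,423))
o=np.zeros((425,800,3),np.uint8);o[:375,:400]=a;o[:423,402:800]=b
cv2.imwrite('pics/v20.png',cv2.convertScaleAbs(o,alpha=1.4))
print(proj(t,(474,-251,44)),proj(s,(474,-251,44)),read_state()['eef_pos'])
"
```

```text
[336.59315563 202.77728431] [249.63237568 280.84561003] [481.49233013 -28.06087785 246.87029827]
```

View pics/v20.png

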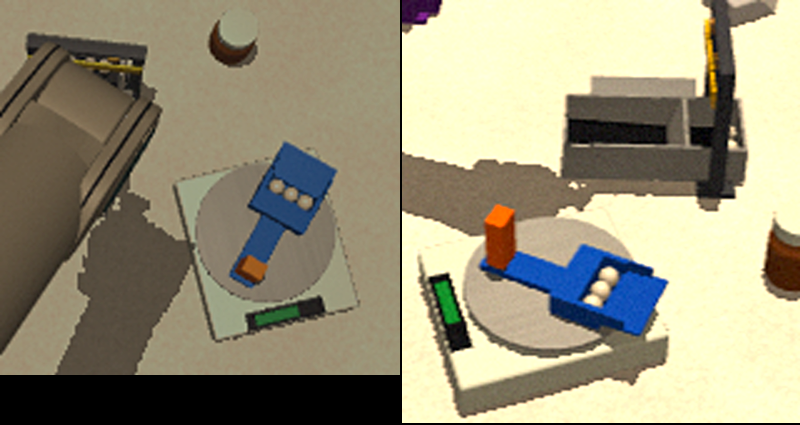

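The scoop stands level on the pan with three balls in the groove, at (277,185), (291,194) and (305,201). The surplus balls are in the overflow pocket near (105,80), and nothing lies outside the bin. Handing in.

```bash
python3 -c "
from cell import finish_job
print(finish_job())"
```

```text
the job is handed in; nothing more can be done
None
```

I handed the job in at about 23 s of the 72 s: the last picture shows the scoop standing on the middle of the pan with three balls in its groove and the gripper clear. White balls show in the overflow pocket, though I couldn't count all three there, and the judge gave no verdict.

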